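Open the paddle-latched sample box and pack the last tube

ROBOT

A 6-joint arm with a two-finger parallel gripper is mounted at the origin on the work surface. World frame = base frame: x ahead of the robot, y to its left, z up, the work surface at z = 0. Lengths are in m, angles in degrees, forces in N, time in s.
With the tool pointing down it reaches from about 0.35 to 0.875 m from the base axis. Payload 4.2 kg.
Tool frame: the origin (TCP) lies between the finger pads; the fingertips stand 14 mm ahead of it and the grasp point (between the pads) lies 5 mm behind it (r.tcp_to_tips is the distance from the TCP to the fingertips, in m); y points along the fingers, x is the direction in which the jaws open and shut, and the axes are right-handed (so a half turn about y gives the same grasp; the last joint's range is limited). The gripper opens to 87 mm and grips with 3 to 60 N. Pads are 19 mm wide; open, the fingers measure 117 mm over their backs; the gripper's body (75 mm by 190 mm) begins 51 mm behind the grasp point.
Start: joints at [90.218, 22.042, 0.453, 0, -68.411, -14.817], TCP at [0.158, 0.605, 0.237] pointing down, gripper open.
Joint ranges: [-179.83, 179.83], [-69.29, 118.12], [-61.27, 80.66], [-181.25, 117.63], [-171.15, -9.14], [-177.46, 177.46]. Speed limits (degrees/s): [159.86, 159.86, 180, 180, 180, 180].

INTERFACE

Orientations are given as a 3x3 rotation matrix whose columns are the frame's x, y, z axes.
In Python, from station import sense, optics, ticket, r gives the robot as it stands.
- The arm moves only by the tool carry_out, never from a script. Its argument "steps" is a list that holds one entry, the list of rows, each a list of 6 numbers: the shift along the world's x, y, z in cm, then the turn, a rotation vector about the world's x, y, z in rad. A call has 1 to 20 rows; each row is the pose to reach, as a shift and turn from the pose commanded when the call began; what a row does not reach only later rows make up. A row lasts 1/8 s, in which the tool goes at most 62.5 mm and 10.7 degrees, less where a joint would pass 70% of its speed; a pose out of reach is approached as far as the arm can. A call with a gripper value outside its range is refused whole. "fingers" is the closure in counts, from 0 (fully open) to 255 (shut), set as the call begins (left out, the last holds). The fingers move at their own pace and stop on an object; the grip force is fixed at half the most. Time passes only in rows, so rows that repeat a pose let the fingers close. It gives the time, the measured TCP pose, the force and the opening at its end, in the units of the state.
- sense(): the state, without advancing time (a new reading comes with each control period).
- optics.capture(name): name is "scene" or "top" or "wrist"; returns a dict with "image" (480x640x3 uint8, red, green, blue), "fov_y" (degrees; the focal length in pixels is half the picture's height over the tangent of half this angle, whatever the lens; pixels are square), "cx", "cy" (the principal point, pixels), "rvec" (rotation vector, rad) and "tvec" (3), from world to camera coordinates, as OpenCV has them. Camera axes: x right, y down, z forward; pixel columns grow to the right and rows downward; lengths in m; the calibration is good to about 2 mm. A picture is of the moment at which its call begins. There is no depth.
- ticket.finish_job(): hands the job in, once; it reports no verdict.
The state is a dict: "time_s": time; "joints": joint angles; "joint_velocities": joint speeds; "effort": joint torques, N m; "tcp_pos": TCP position; "ee_rot": TCP orientation; "wrist_force": force on the tool from outside, world axes, zero at the start; "moment": the same for the moment, N m; "gripper_width": opening from 0.0 (shut) to 1.0 (fully open).
Only numpy, scipy, OpenCV 4.12 (cv2) and the standard library are available. Lean on these libraries where they do the work, as an engineer would, in place of code of your own. Each camera call takes 0.05 s, during which the arm holds its last target.

TASK

Open the latched sample box: pull up the orange paddle recessed in its lid to trip the latch and keep it pulled while the lid starts to rise, then swing the lid up until it stands fully open. Take the yellow-capped tube from the rack and lower it by hand to the bottom of the empty place among the vials in the round pot before letting go, so that tube and vials all stand upright. Leave the red-capped tube, the amber jar and the beaker alone, and do not tip the tube over.

Things in the scene. Friction and masses are not known exactly. Their poses are not given: they have to be found in the camera images.
- box: White insulated sample box fixed to the bench, 240 (x, front to back) x 260 (y) mm, rim 115 mm high without the lid, walls 20 mm, inner floor 15 mm up. Origin: centre of its underside. x points from the front (robot side) to the rear, z up. A steel keeper under the middle of the front rim holds the latch bolt.
- lid (a joint): Grey lid, 240 x 260 x 52 mm thick, about 0.5 kg, hinged along the box's rear rim. 0 = shut, grows to 1.75 rad at its stop as the front goes up and back (rotation about box +y). A friction hinge (0.9 N m) holds it wherever it is left. It cannot rise until the paddle trips the latch.
- lid_hinge (a point): Point on the lid's hinge line, middle of the width: rear rim, 115 mm above the bench. Frame of the lid: equals the box's axes when shut.
- lid_front_edge (a point): Middle of the lid's lower front edge, 240 mm from the hinge line; moves with the lid.
- paddle (a joint): Orange sprung paddle, a plate 60 wide (box y) x 45 long x 9 mm thick, recessed in the lid's top. 0 = at rest: it slopes 50 degrees above level, free edge flush with the lid's top and towards the front, pivot low at the rear. Grows to 0.65 rad as the free edge is pulled up and back. Spring 0.09 N m at rest, 0.25 at the end. The latch is free from 0.5 rad on; keep it so until the lid has risen 0.1 rad.
- paddle_pivot (a point): Middle of the paddle's pivot line: in the lid's frame 144 mm in front of the lid hinge and 17.5 mm above it; the free edge at rest is 173 mm in front and 52 mm above. The dish round the paddle is 108 long (box x), 110 wide, 42 mm deep; its front wall is 55 mm before the free edge at rest, its rear wall 53 mm behind, so a finger fits on either face.
- paddle_edge (a point): Middle of the paddle's free edge (mid-thickness), 45 mm from the pivot; moves with paddle and lid. Orientation: the box's axes turned with lid and paddle, so the direction from edge to pivot is (0.643, 0, -0.766) in this frame and the normal of the plate's upper face is (0.766, 0, 0.643).
- pot: Blue round pot, 79 mm outside diameter, 48 mm high, wall 3 mm, standing loose in the box. Origin: centre of its underside; its floor is 4 mm higher. Holds six vials in a hexagonal cluster at 23 mm pitch: one in the middle, five around it, one outer place empty.
- pot_gap (a point): Middle of the empty outer place at the pot's floor, 23 mm from the pot's axis along the pot's x. The place is about 24 mm across.
- tube: The tube to pack: white with a yellow cap, 19 mm diameter, 90 mm long, flat foot 15 mm across with a bevel, 30 g. Stands in one of the rack's two holes. Origin: centre of the foot, z along the tube to the cap.
- other_tube: Bystander: same tube with a red cap, in the other hole.
- rack: Blue block fixed to the bench, 50 (x) x 150 (y) x 35 mm high, with two 20.5 mm holes, 25 mm deep, at y = +35 and -35 mm. Origin: centre of underside.
- amber_bottle: Bystander: amber jar, 60 mm diameter, 130 mm high. Origin: centre of underside.
- beaker: Bystander: glass cup, 64 mm across, 75 mm high. Origin: centre of underside.
- vial_0: Amber vial with a white cap, 22 mm diameter, 45 mm high, loose in the pot. Origin: centre of underside. The middle one.
- vial_1: Amber vial with a white cap, 22 mm diameter, 45 mm high, loose in the pot. Origin: centre of underside.
- vial_2: Amber vial with a white cap, 22 mm diameter, 45 mm high, loose in the pot. Origin: centre of underside.
- vial_3: Amber vial with a white cap, 22 mm diameter, 45 mm high, loose in the pot. Origin: centre of underside.
- vial_4: Amber vial with a white cap, 22 mm diameter, 45 mm high, loose in the pot. Origin: centre of underside.
- vial_5: Amber vial with a white cap, 22 mm diameter, 45 mm high, loose in the pot. Origin: centre of underside.

How it is judged (in metres and radians):
On the way, in this order (a step that is already met when the one before it is completed fails the run):
1. the paddle is held pulled (over 0.35 rad) while the lid rises past 0.06 rad (value of joint paddle above 0.35 rad and value of joint lid above 0.06 rad), for 0.05 s.
2. the lid is swung open past 1.4 rad (value of joint lid above 1.4 rad), for 0.1 s.
3. the tube is in the pot, its bottom within 15 mm of the pot's floor, while still held (horizontal distance between tube and pot below 0.034 m and z of tube in the frame of pot below 0.019 m and contact force between the fingers and tube above 0.3 N), for 0.05 s.
At the end, for the whole second after the job is handed in: Lid open past 1.4 rad, paddle sprung back (under 0.1 rad); yellow-capped tube released, still, on the pot's floor (within 4 mm), inside the pot, within 0.2 rad of upright; pot level (0.1 rad); all six vials in the pot on its floor (within 6 mm), within 0.25 rad of upright (value of joint lid above 1.4 rad and value of joint paddle below 0.1 rad and horizontal distance between each of tube, vial_0, vial_1, vial_2, vial_3, vial_4, vial_5 and pot below 0.034 m and z of tube in the frame of pot below 0.008 m and angle between tube's own z axis and vertical below 0.2 rad and linear speed of tube below 0.02 m/s and angle between pot's own z axis and vertical below 0.1 rad and contact force between the fingers and tube below 0.1 N and angle between each of vial_0, vial_1, vial_2, vial_3, vial_4, vial_5's own z axis and vertical below 0.25 rad and z of each of vial_0, vial_1, vial_2, vial_3, vial_4, vial_5 in the frame of pot below 0.01 m); the robot touches nothing.
It fails at once if the amber jar is moved by more than 30 mm (distance of amber_bottle from where it was at the start of the episode above 0.03 m).
It fails at once if the beaker is moved by more than 30 mm (distance of beaker from where it was at the start of the episode above 0.03 m).
It fails at once if the red-capped tube is moved by more than 20 mm (distance of other_tube from where it was at the start of the episode above 0.02 m).
It fails at once if the yellow-capped tube is tipped by more than 60 degrees (angle between tube's own z axis and vertical above 1.05 rad).
It also fails if it takes over 70 s, if anything falls off the work surface, if the arm or the gripper's body presses on something with over 40 N, if the wrist force passes 120 N, or if a joint passes its speed limit or range.

## Working session

There is one attempt and no reset: what is moved stays moved. The work goes in short steps, Python scripts to look and compute and a tool call to move; the robot and the scene stay as the last step left them, time stands still between calls to the robot, and variables do not carry over. Pictures are saved under pics/ and viewed, and the job is handed in when it is done.

Besides the shell and the picture viewer there is one more tool, called after "Request:" in YAML: its name, and indented under it one key for each argument. carry_out: Moves the arm, as the interface text tells. Its arguments: {"type":"object","properties":{"steps":{"type":"array","items":{"type":"array","items":{"type":"array","items":{"type":"number"}}}},"fingers":{"type":"number"}},"required":["steps"]}

```bash
ls; mkdir -p pics
python3 - <<'E'
from station import sense, optics, ticket, r
import cv2
s=sense();print(s)
for n in ["scene","top","wrist"]:
    c=optics.capture(n);cv2.imwrite(f"pics/{n}0.png",c["image"][:,:,::-1]);print(n,{k:v for k,v in c.items() if k!="image"})
E
```

```text
pics
{'time_s': 0.0, 'joints': array([ 9.02173709e+01,  2.20935489e+01,  3.80610468e-01, -3.02756466e-02,
       -6.84113050e+01, -1.48163993e+01]), 'joint_velocities': array([-0.01848345, -0.10942546, -0.0172098 , -0.04178413,  0.00555902,
        0.07585712]), 'effort': array([ 9.72362541e-04, -3.90668178e+01,  1.87411058e+01,  4.22009602e+00,
        1.11493186e-02, -1.78031200e-04]), 'tcp_pos': array([0.15736488, 0.60427899, 0.23543255]), 'ee_rot': array([[-2.52241068e-01, -4.83111175e-04,  9.67664307e-01],
       [-9.67661876e-01, -2.17025578e-03, -2.52241518e-01],
       [ 2.22193975e-03, -9.99997528e-01,  7.99393697e-05]]), 'wrist_force': array([-0.93936345, -0.13186033,  0.09325726]), 'moment': array([-0.02321308,  0.03106224,  0.0049138 ]), 'gripper_width': 0.9993004622291309}
scene {'fov_y': 53.31320782269583, 'cx': 322.1336914098738, 'cy': 235.22134286775523, 'rvec': array([ 0.2647996 , -3.06749165,  0.5161203 ]), 'tvec': array([0.57116339, 0.11655791, 1.03062192])}
top {'fov_y': 52.36056904363049, 'cx': 319.00306862274766, 'cy': 237.45475278763365, 'rvec': array([ 2.12486642, -2.12332054,  0.22033948]), 'tvec': array([-0.00408006,  0.61729776,  1.05788089])}
wrist {'fov_y': 71.99416461365976, 'cx': 320.70918384568023, 'cy': 237.90143060169487, 'rvec': array([-1.80248058,  2.33336295,  0.32963749]), 'tvec': array([ 0.62380622, -0.03601738,  0.39209323])}
```

View pics/scene0.png

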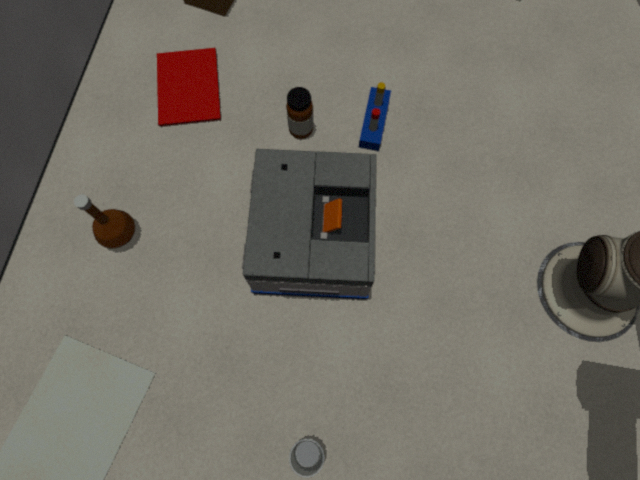

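View pics/top0.png

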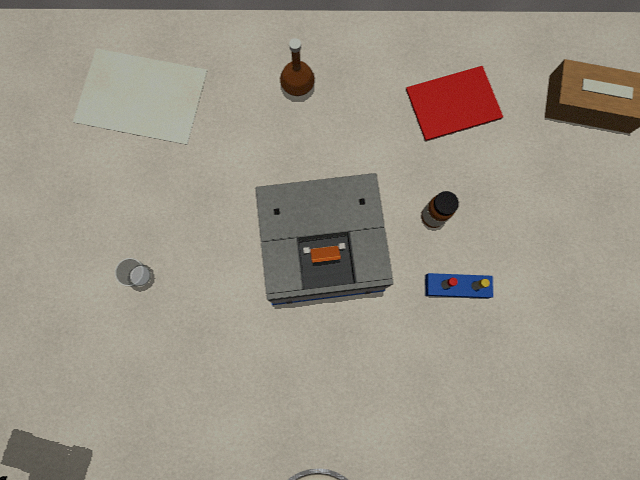

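View pics/wrist0.png

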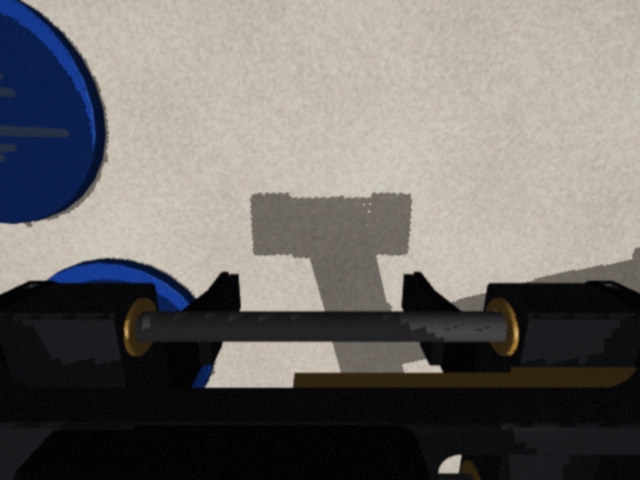

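```bash
cat > h.py <<'E'
import numpy as np, cv2
def K(c):
    f=c["image"].shape[0]/2/np.tan(np.radians(c["fov_y"]/2)); return np.array([[f,0,c["cx"]],[0,f,c["cy"]],[0,0,1]])
def proj(c,P):
    return cv2.projectPoints(np.array(P,float).reshape(-1,3),c["rvec"],c["tvec"],K(c),None)[0].reshape(-1,2)
def onz(c,uv,z):
    R=cv2.Rodrigues(c["rvec"])[0]; o=-R.T@c["tvec"]
    d=R.T@np.linalg.inv(K(c))@np.array([uv[0],uv[1],1.]); return o+d*(z-o[2])/d[2]
def crop(c,x0,y0,x1,y1,name,s=4):
    im=c["image"][y0:y1,x0:x1,::-1]; cv2.imwrite("pics/"+name,cv2.resize(im,None,fx=s,fy=s,interpolation=cv2.INTER_CUBIC))
E
python3 - <<'E'
from h import *
from station import optics
c=optics.capture("top"); crop(c,240,160,410,310,"t1.png"); crop(c,410,180,510,310,"t1b.png",4)
crop(c,100,240,180,300,"t1c.png")
c=optics.capture("scene"); crop(c,230,70,400,310,"s1.png",2.5)
E
```

```text
(no output)
```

View pics/t1.png

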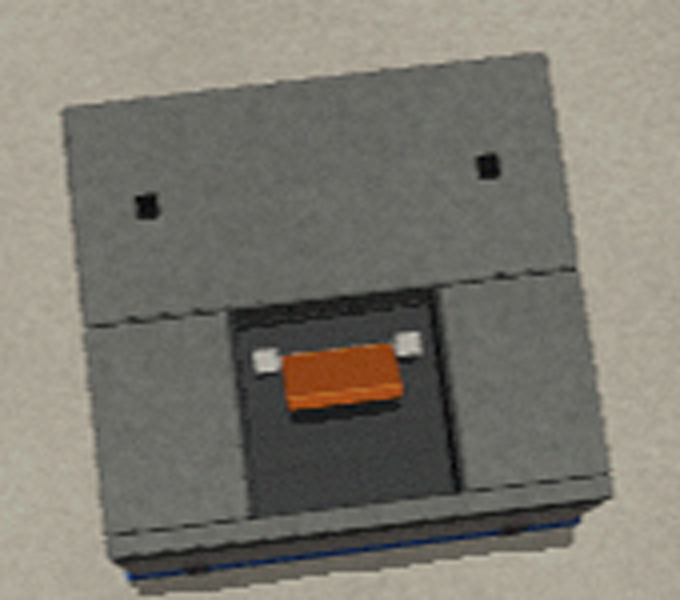

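View pics/t1b.png

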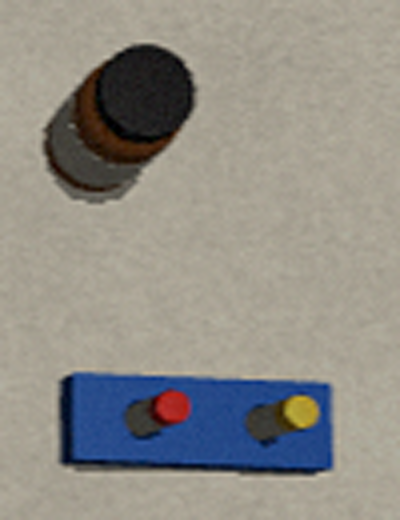

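View pics/s1.png

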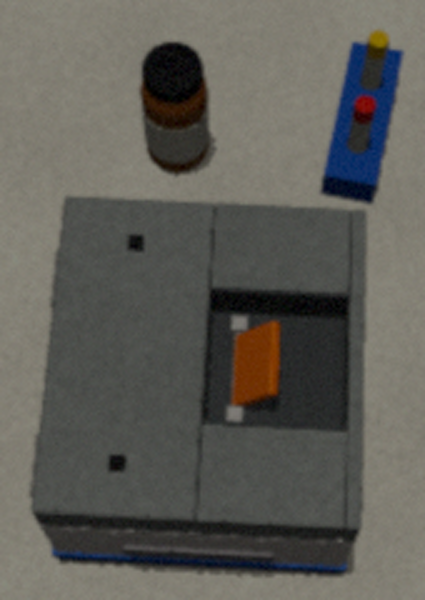

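Run:
```python
from h import *
from station import optics
from scipy.optimize import least_squares
T=optics.capture("top");S=optics.capture("scene")
t=[(256,186.75),(376.5,173),(392.5,283.75),(268.25,298.75)] # RL, RR, FR, FL (left=+y)
s=[(243.2,276),(255.6,149.2),(376.4,154),(372.8,281)]
L=np.array([(.12,.13),(.12,-.13),(-.12,-.13),(-.12,.13)])
for q in t: print("t",onz(T,q,.167))
for q in s: print("s",onz(S,q,.167))
def res(p,which=3):
    c,sn=np.cos(p[2]),np.sin(p[2]); P=np.c_[L@np.array([[c,sn],[-sn,c]])+p[:2],np.full(4,.167)]
    o=[]
    if which&1:o.append(proj(T,P)-t)
    if which&2:o.append(proj(S,P)-s)
    return np.concatenate(o).ravel()
for w in (1,2,3):
    f=least_squares(res,[.6,0,0],args=(w,));print(w,f.x,np.round(f.fun,1))
for n,uv,uv2,z in [("red",(410+171/4,180+407/4),(230+365/2.5,70+107/2.5),.1),("yel",(410+301/4,180+412/4),(230+378/2.5,70+40/2.5),.1),("amber",(410+146/4,180+93/4),(230+174/2.5,70+68/2.5),.13),("beaker",(140,277),(308,455),.075)]:
    print(n,onz(T,uv,z),onz(S,uv2,z))
for q in [(64,375),(331,383),(331,470),(64,463)]: print("rack",onz(T,(410+q[0]/4,180+q[1]/4),.035))
```

```text
t [0.70495988 0.13042021 0.167     ]
t [ 0.73620518 -0.12472946  0.167     ]
t [ 0.50054241 -0.15183025  0.167     ]
t [0.47009521 0.0999901  0.167     ]
s [0.70216167 0.13562365 0.167     ]
s [ 0.73554217 -0.1204709   0.167     ]
s [ 0.49833824 -0.15168616  0.167     ]
s [0.47042542 0.10453656 0.167     ]
1 [ 0.60315138 -0.01156501  0.12141916] [-0.7 -0.7  0.6 -0.8  1.6  0.4 -1.5  0.9]
2 [ 0.60176633 -0.00826679  0.12466065] [-1.4 -0.2 -0.5 -0.9 -0.2 -0.3  2.   1. ]
3 [ 0.60239804 -0.00987131  0.12326166] [-1.6 -0.3 -0.3 -0.6  0.9  0.6 -2.2  1.4 -1.6 -1.2 -0.6 -1.8 -0.3 -0.9
  1.7  0.2]
red [ 0.51176742 -0.29421973  0.1       ] [ 0.51006568 -0.29056184  0.1       ]
yel [ 0.50909995 -0.36505567  0.1       ] [ 0.50788653 -0.36214409  0.1       ]
amber [ 0.68017829 -0.28113928  0.13      ] [ 0.67834414 -0.28008367  0.13      ]
beaker [0.52437256 0.39315236 0.075     ] [0.53422536 0.41506448 0.075     ]
rack [ 0.53711263 -0.25171503  0.035     ]
rack [ 0.53261117 -0.40664129  0.035     ]
rack [ 0.4824406  -0.40314367  0.035     ]
rack [ 0.4863718  -0.24953198  0.035     ]
```

Request:
carry_out:
  steps:
    - [[39.5,-62.1,3,0,0,-1.193],[39.5,-62.1,3,0,0,-1.193],[39.5,-62.1,3,0,0,-1.193],[39.5,-62.1,3,0,0,-1.193],[39.5,-62.1,3,0,0,-1.193],[39.5,-62.1,3,0,0,-1.193],[39.5,-62.1,3,0,0,-1.193],[39.5,-62.1,3,0,0,-1.193],[39.5,-62.1,3,0,0,-1.193],[39.5,-62.1,3,0,0,-1.193],[39.5,-62.1,3,0,0,-1.193],[39.5,-62.1,3,0,0,-1.193],[39.5,-62.1,3,0,0,-1.193],[39.5,-62.1,3,0,0,-1.193]]
  fingers: 79

```text
time_s: 2.1
tcp_pos: [0.5521, -0.0162, 0.2663]
ee_rot: [[-0.993, -0.001, 0.122], [-0.122, 0.0, -0.993], [0.001, -1.0, -0.0]]
wrist_force: [-0.1, 0.3, 0.2]
gripper_width: 0.692
```

Run:
```python
from station import sense, optics
from h import *
s=sense();print(s["time_s"],s["tcp_pos"],s["ee_rot"],s["gripper_width"],s["joints"])
c=optics.capture("wrist");cv2.imwrite("pics/w1.png",c["image"][:,:,::-1])
```

```text
2.1 [ 0.55214617 -0.01618012  0.26627232] [[-9.92512833e-01 -7.13286570e-04  1.22138311e-01]
 [-1.22138475e-01  1.91478144e-04 -9.92513051e-01]
 [ 6.84559413e-04 -9.99999727e-01 -2.77164250e-04]] 0.6915842388366934 [ 1.51252942e+01  1.38175252e+01 -7.06603279e+00 -2.27435516e-02
 -6.91530334e+01 -8.10166119e+00]
```

View pics/w1.png

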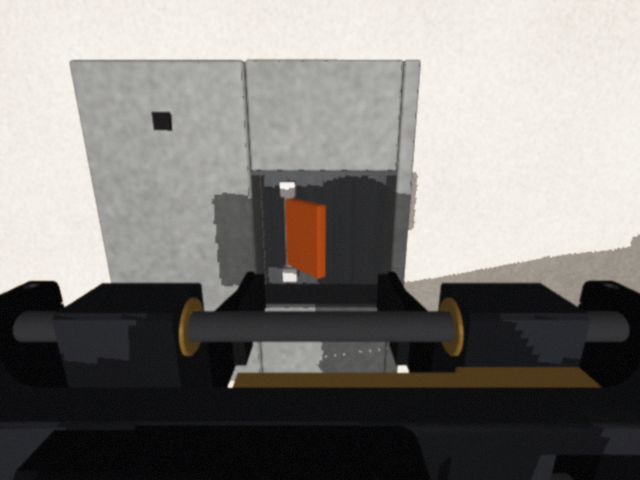

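```bash
cat >> h.py <<'E'
BX=np.array([.6025,-.010]);YAW=.123
def box2w(p,th=0,bx=BX,yaw=YAW):
    "lid frame point (origin hinge) -> world at lid angle th"
    p=np.array(p,float).reshape(-1,3); c,s=np.cos(th),np.sin(th)
    q=np.c_[p[:,0]*c+p[:,2]*s, p[:,1], -p[:,0]*s+p[:,2]*c]
    q=q+[.12,0,.115]; c,s=np.cos(yaw),np.sin(yaw)
    return np.c_[bx[0]+q[:,0]*c-q[:,1]*s, bx[1]+q[:,0]*s+q[:,1]*c, q[:,2]]
E
python3 - <<'E'
from station import optics
from h import *
c=optics.capture("wrist")
n=np.array([.766,0,.643])*.0045; e=np.array([-.173,0,.052])
P=[e+n+[0,.03,0],e+n-[0,.03,0],e-n+[0,.03,0],e-n-[0,.03,0],(-.24,-.13,.052),(0,-.13,.052),(-.24+.012,-.055,.052),(-.12,-.055,.052)]
print(np.round(proj(c,box2w(P)),1))
crop(c,230,160,430,300,"w1c.png",4)
E
```

```text
[[317.2 278.6]
 [317.  204.7]
 [325.7 275.8]
 [326.  203.4]
 [420.7  58.1]
 [ 65.9  57.7]
 [395.9 170.7]
 [250.  170.6]]
```

View pics/w1c.png

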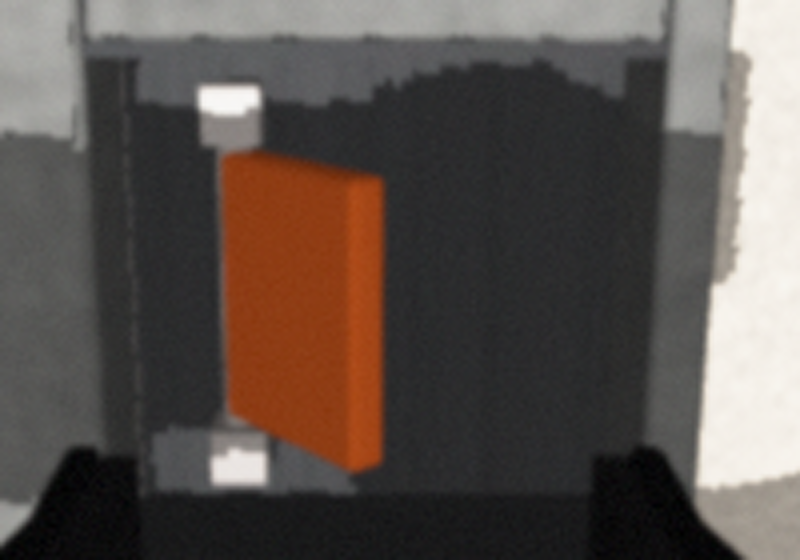

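Request:
carry_out:
  steps:
    - [[0,0,-3,0,0,0],[0,0,-6,0,0,0],[0,0,-8,0,0,0],[0,0,-9.5,0,0,0],[0,0,-10.8,0,0,0],[0,0,-10.8,0,0,0]]

```text
time_s: 2.95
tcp_pos: [0.552, -0.0159, 0.1579]
ee_rot: [[-0.992, -0.002, 0.123], [-0.123, -0.0, -0.992], [0.002, -1.0, 0.0]]
wrist_force: [-0.3, 0.7, 0.3]
gripper_width: 0.692
```

Run:
```python
from station import optics
from h import *
c=optics.capture("wrist");cv2.imwrite("pics/w2.png",c["image"][:,:,::-1])
```

```text
(no output)
```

View pics/w2.png

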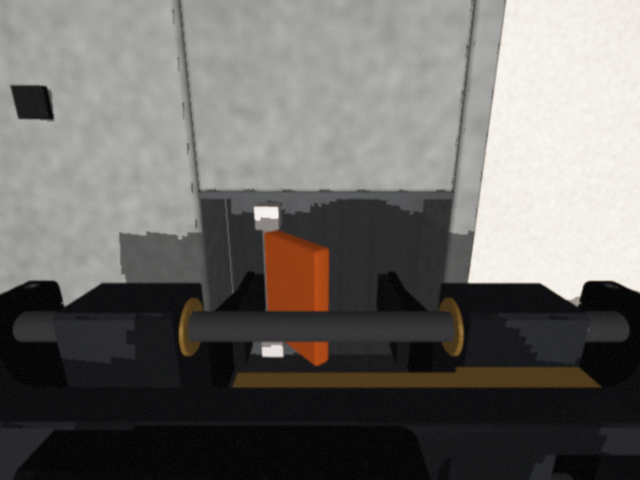

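Request:
carry_out:
  steps:
    - [[0,0,0,0,0,0],[0.3,0.04,0,0,0,0],[0.6,0.08,0,0,0,0],[0.9,0.11,0,0,0,0],[1.2,0.15,0,0,0,0],[1.5,0.18,0,0,0,0],[1.5,0.18,0,0,0,0]]
  fingers: 167

```text
time_s: 3.88
tcp_pos: [0.5634, -0.0151, 0.158]
ee_rot: [[-0.992, -0.01, 0.122], [-0.122, -0.002, -0.993], [0.01, -1.0, 0.0]]
wrist_force: [-9.9, 0.7, 5.6]
gripper_width: 0.347
```

Run:
```python
from station import optics
from h import *
c=optics.capture("wrist");cv2.imwrite("pics/w3.png",c["image"][:,:,::-1])
c=optics.capture("scene"); crop(c,290,150,400,260,"s3.png",5)
c=optics.capture("top"); crop(c,270,210,370,300,"t3.png",5)
```

```text
(no output)
```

View pics/w3.png

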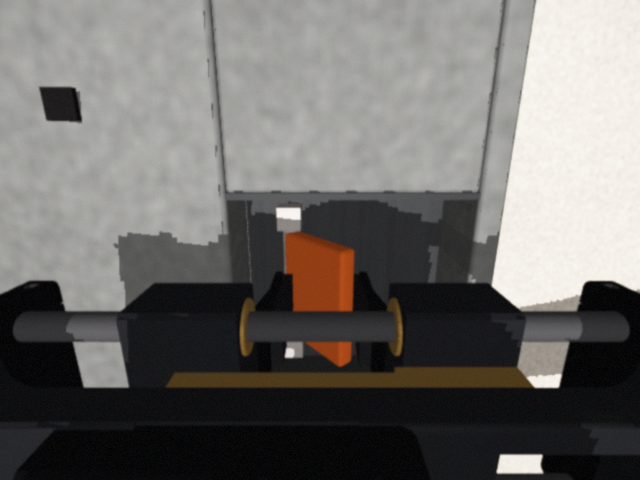

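View pics/s3.png

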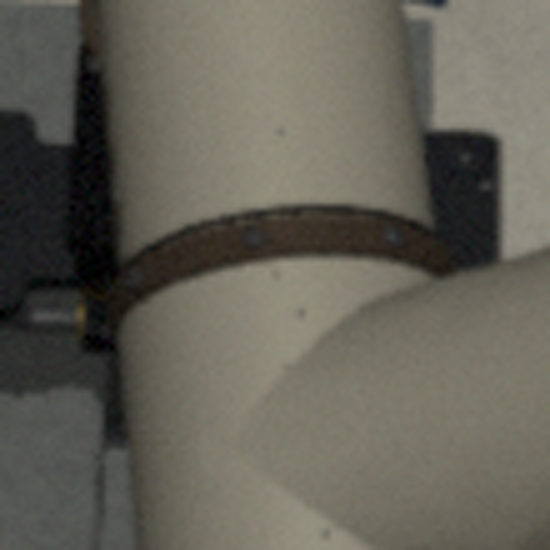

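Request:
carry_out:
  steps:
    - [[0,0,0.3,0,0,0],[0.1,0.01,0.6,0,0,0],[0.3,0.03,0.8,0,0,0],[0.5,0.06,1.0,0,0,0],[0.65,0.08,1.2,0,0,0],[0.65,0.08,1.2,0,0,0]]
  fingers: 200

```text
time_s: 4.78
tcp_pos: [0.5734, -0.0137, 0.1699]
ee_rot: [[-0.992, -0.002, 0.122], [-0.122, -0.0, -0.992], [0.002, -1.0, -0.0]]
wrist_force: [-4.0, -0.3, -2.3]
gripper_width: 0.213
```

Run:
```python
from station import optics
from h import *
c=optics.capture("wrist");cv2.imwrite("pics/w4.png",c["image"][:,:,::-1])
```

```text
(no output)
```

View pics/w4.png

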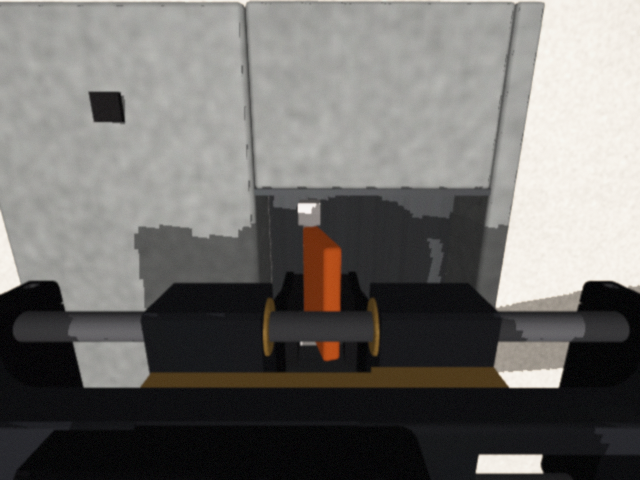

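Request:
carry_out:
  steps:
    - [[0.1,0.01,0.1,0,0,0],[0.25,0.03,0.1,0,0,0],[0.4,0.05,0.2,0,0,0],[0.4,0.05,0.2,0,0,0],[0.4,0.05,0.2,0,0,0]]
  fingers: 255

```text
time_s: 5.45
tcp_pos: [0.5783, -0.0131, 0.1723]
ee_rot: [[-0.992, 0.0, 0.123], [-0.123, 0.0, -0.992], [-0.0, -1.0, -0.0]]
wrist_force: [-0.5, -0.7, -5.4]
gripper_width: 0.101
```

Run:
```python
from station import optics
from h import *
c=optics.capture("wrist");crop(c,200,160,440,400,"w5.png",2.5)
```

```text
(no output)
```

View pics/w5.png

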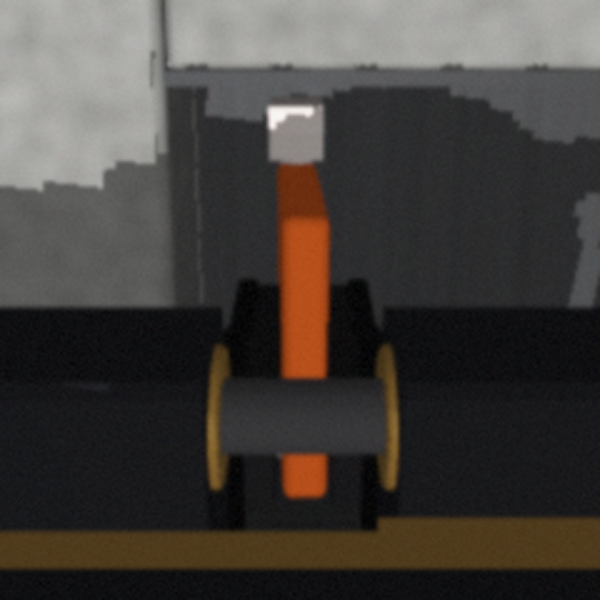

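Run:
```python
from h import *
from station import sense
s=sense();print(s["joints"])
w0=s["tcp_pos"]; yaw=YAW;c,sn=np.cos(yaw),np.sin(yaw)
d=w0[:2]-BX; p=np.array([d[0]*c+d[1]*sn-.12,-d[0]*sn+d[1]*c,w0[2]-.115]);print(p)
for th in np.r_[np.arange(.04,.401,.04),np.arange(.45,1.01,.05)]:
    q=(box2w(p,th)-w0)[0]*100
    print("%.2f [%.2f, %.2f, %.2f, %.3f, %.3f, 0],"%(th,*q,-th*sn,th*c))
```

```text
[ 1.47415856e+01  2.05958584e+01 -1.15818295e+01  1.57257224e-03
 -5.77919374e+01 -7.70260804e+00]
[-1.44443847e-01 -9.74181976e-05  5.73079483e-02]
0.04 [0.24, 0.03, 0.57, -0.005, 0.040, 0],
0.08 [0.50, 0.06, 1.14, -0.010, 0.079, 0],
0.12 [0.78, 0.10, 1.69, -0.015, 0.119, 0],
0.16 [1.09, 0.13, 2.23, -0.020, 0.159, 0],
0.20 [1.42, 0.18, 2.76, -0.025, 0.198, 0],
0.24 [1.76, 0.22, 3.27, -0.029, 0.238, 0],
0.28 [2.13, 0.26, 3.77, -0.034, 0.278, 0],
0.32 [2.52, 0.31, 4.25, -0.039, 0.318, 0],
0.36 [2.92, 0.36, 4.72, -0.044, 0.357, 0],
0.40 [3.35, 0.41, 5.17, -0.049, 0.397, 0],
0.45 [3.90, 0.48, 5.71, -0.055, 0.447, 0],
0.50 [4.48, 0.55, 6.22, -0.061, 0.496, 0],
0.55 [5.09, 0.63, 6.70, -0.067, 0.546, 0],
0.60 [5.72, 0.71, 7.15, -0.074, 0.595, 0],
0.65 [6.37, 0.79, 7.57, -0.080, 0.645, 0],
0.70 [7.04, 0.87, 7.96, -0.086, 0.695, 0],
0.75 [7.72, 0.95, 8.31, -0.092, 0.744, 0],
0.80 [8.43, 1.04, 8.62, -0.098, 0.794, 0],
0.85 [9.15, 1.13, 8.90, -0.104, 0.844, 0],
0.90 [9.88, 1.22, 9.15, -0.110, 0.893, 0],
0.95 [10.62, 1.31, 9.35, -0.117, 0.943, 0],
1.00 [11.38, 1.41, 9.52, -0.123, 0.992, 0],
```

Request:
carry_out:
  steps:
    - [[0.24,0.03,0.57,-0.005,0.04,0],[0.5,0.06,1.14,-0.01,0.079,0],[0.78,0.1,1.69,-0.015,0.119,0],[1.09,0.13,2.23,-0.02,0.159,0],[1.42,0.18,2.76,-0.025,0.198,0],[1.76,0.22,3.27,-0.029,0.238,0],[2.13,0.26,3.77,-0.034,0.278,0],[2.52,0.31,4.25,-0.039,0.318,0],[2.52,0.31,4.25,-0.039,0.318,0]]

```text
time_s: 6.62
tcp_pos: [0.6031, -0.0101, 0.2147]
ee_rot: [[-0.941, -0.314, 0.123], [-0.116, -0.039, -0.992], [0.317, -0.949, -0.0]]
wrist_force: [-5.1, -1.7, -3.6]
gripper_width: 0.104
```

Run:
```python
from station import optics,sense
from h import *
print(sense()["joints"])
c=optics.capture("wrist");cv2.imwrite("pics/w6.png",c["image"][:,:,::-1])
c=optics.capture("scene"); crop(c,200,80,440,330,"s6.png",2.4)
```

```text
[ 13.38641429  30.26047955   9.25887785  -2.0157507  -87.35336755
  -5.92728639]
```

View pics/w6.png

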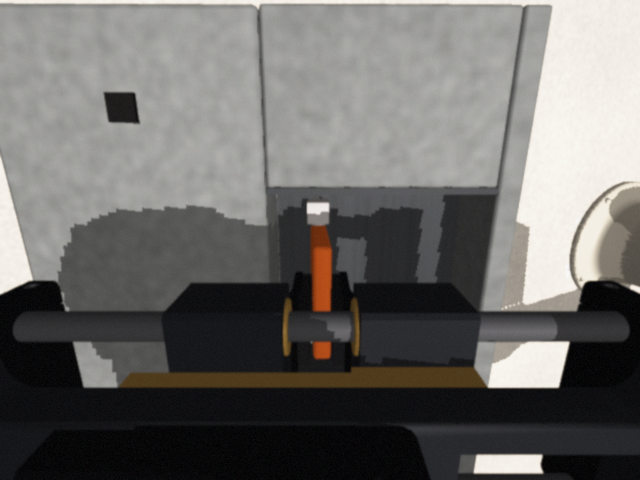

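View pics/s6.png

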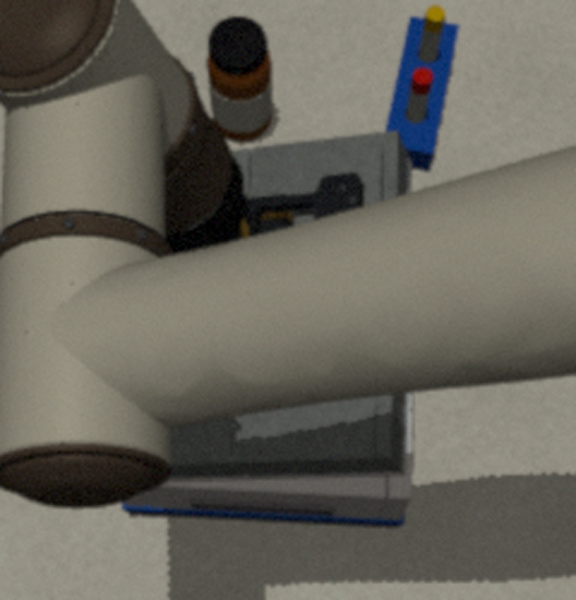

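Request:
carry_out:
  steps:
    - [[0.4,0.05,0.47,-0.005,0.04,0],[0.83,0.1,0.92,-0.01,0.079,0],[1.38,0.17,1.46,-0.016,0.129,0],[1.96,0.24,1.97,-0.022,0.179,0],[2.57,0.32,2.45,-0.028,0.228,0],[3.2,0.4,2.9,-0.035,0.278,0],[3.85,0.48,3.32,-0.041,0.328,0],[4.52,0.56,3.71,-0.047,0.377,0],[5.2,0.64,4.06,-0.053,0.427,0],[5.91,0.73,4.37,-0.059,0.476,0],[5.91,0.73,4.37,-0.059,0.476,0]]

```text
time_s: 8.1
tcp_pos: [0.6628, -0.0027, 0.2595]
ee_rot: [[-0.692, -0.711, 0.123], [-0.085, -0.089, -0.992], [0.717, -0.697, 0.001]]
wrist_force: [-5.4, -1.6, 0.6]
gripper_width: 0.1
```

Run:
```python
from station import optics,sense
from h import *
print(sense()["joints"])
c=optics.capture("wrist");cv2.imwrite("pics/w7.png",c["image"][:,:,::-1])
```

```text
[  12.06753595   50.82773609   45.22475973   -4.6178984  -129.98407119
   -6.50461354]
```

View pics/w7.png

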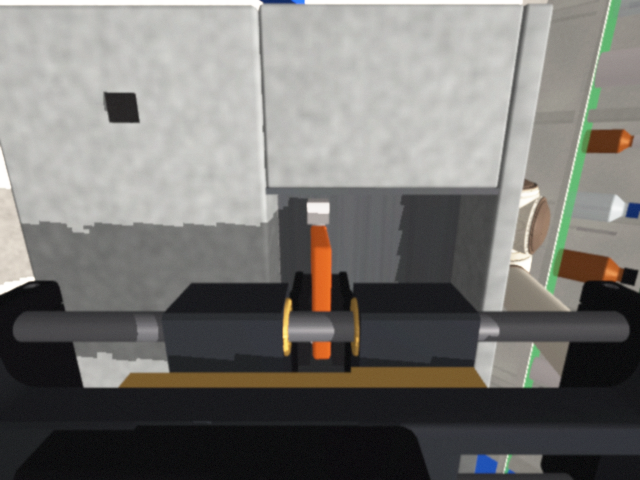

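Request:
carry_out:
  steps:
    - [[0,0,0,0,0,0],[-0.35,-0.04,0.36,0,0,0],[-0.7,-0.09,0.72,0,0,0],[-0.7,-0.09,0.72,0,0,0],[0.0,0.0,1.42,0,0,0],[1.4,0.18,2.8,0,0,0],[3.0,0.35,4.3,0,0,0],[5.5,0.7,6.8,0,0,0],[7.7,1.0,9.0,0,0,0],[7.7,1.0,9.0,0,0,0]]
  fingers: 167

```text
time_s: 9.4
tcp_pos: [0.7122, 0.006, 0.3353]
ee_rot: [[-0.699, -0.704, 0.126], [-0.087, -0.091, -0.992], [0.71, -0.704, 0.003]]
wrist_force: [0.4, 0.3, 0.9]
gripper_width: 0.345
```

Run:
```python
from station import optics,sense
from h import *
print(sense()["joints"])
c=optics.capture("wrist");cv2.imwrite("pics/w8.png",c["image"][:,:,::-1])
c=optics.capture("top");crop(c,200,130,440,330,"t8.png",3)
```

```text
[  11.97249875   61.98767849   80.60157595   -7.35987618 -153.58878036
  -10.05319349]
```

View pics/w8.png

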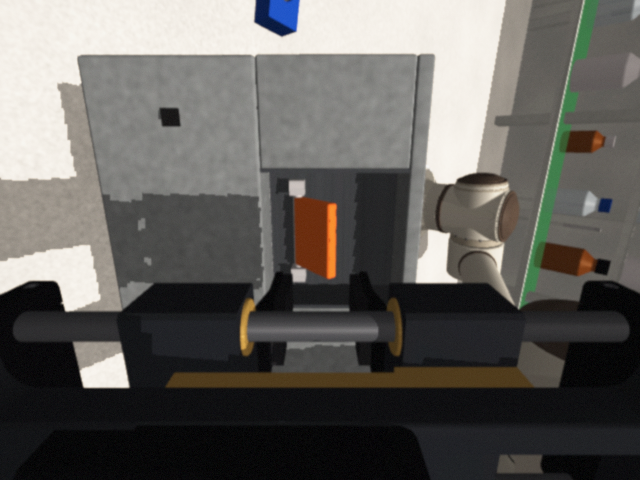

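View pics/t8.png

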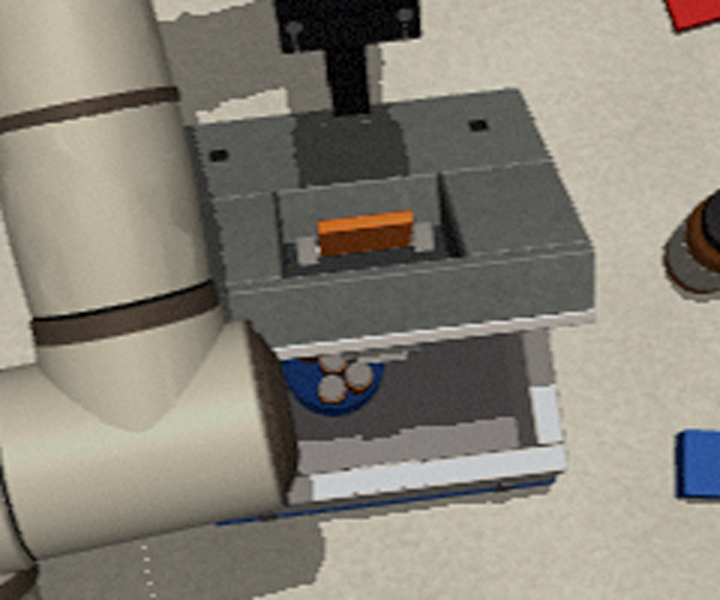

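Request:
carry_out:
  steps:
    - [[0,0,3,0.02,-0.16,0],[0,0,7,0.04,-0.32,0],[-2,-0.2,11,0.06,-0.48,0],[-7,-0.9,13,0.08,-0.64,0],[-12,-1.5,13,0.1,-0.8,0],[-18,-2.2,13,0.123,-0.992,0],[-24,-3,13,0.148,-1.19,0],[-24,-3,13,0.148,-1.19,0],[-24,-3,13,0.148,-1.19,0],[-24,-3,13,0.148,-1.19,0]]
  fingers: 255

```text
time_s: 10.75
tcp_pos: [0.4716, -0.0244, 0.4685]
ee_rot: [[-0.909, 0.398, 0.122], [-0.112, 0.047, -0.993], [-0.4, -0.916, 0.002]]
wrist_force: [-0.0, 0.1, -0.3]
gripper_width: 0.005
```

Run:
```python
from station import optics,sense
from h import *
print(sense()["joints"],sense()["tcp_pos"])
c=optics.capture("scene");cv2.imwrite("pics/s9.png",c["image"][:,:,::-1])
```

```text
[ 20.29964549 -10.36536253  -9.82329717   5.83939735 -67.62966474
 -14.41213725] [ 0.47158962 -0.02439323  0.4685452 ]
```

View pics/s9.png

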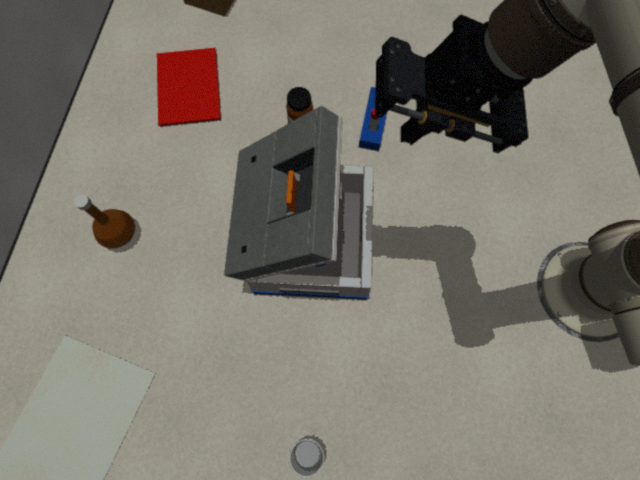

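Run:
```python
from h import *
w0=np.array([.4716,-.0244,.4685])
a=np.array([.39,-.92]);n=np.array([.92,.39])  # finger axis, rear normal (x,z)
def tcp(th,gap=0):
    if th<1.17:
        E=np.array([-.24*np.cos(th),.24*np.sin(th)]); rc=E+.015*a
    else: rc=.225*np.array([-np.cos(th),np.sin(th)])
    t=rc-(.015+gap)*n-.014*a
    return box2w([t[0],0,t[1]])[0]
print(np.round((tcp(.8,.015)-w0)*100,2))
for th in [.85,.9,.95,1,1.05,1.1,1.15,1.2,1.25,1.3,1.35,1.4,1.45,1.5,1.55,1.6,1.65]:print(th,np.round((tcp(th)-tcp(.8,.015))*100,2).tolist())
```

```text
[  5.7    0.53 -19.4 ]
0.85 [2.24, 0.28, 1.4]
0.9 [3.16, 0.39, 2.17]
0.95 [4.11, 0.51, 2.89]
1 [5.09, 0.63, 3.56]
1.05 [6.11, 0.76, 4.19]
1.1 [7.16, 0.89, 4.76]
1.15 [8.23, 1.02, 5.27]
1.2 [9.29, 1.15, 5.72]
1.25 [10.34, 1.28, 6.1]
1.3 [11.41, 1.41, 6.43]
1.35 [12.49, 1.54, 6.7]
1.4 [13.59, 1.68, 6.92]
1.45 [14.69, 1.82, 7.08]
1.5 [15.8, 1.95, 7.19]
1.55 [16.92, 2.09, 7.24]
1.6 [18.04, 2.23, 7.24]
1.65 [19.15, 2.37, 7.18]
```

Request:
carry_out:
  steps:
    - [[0,0,-6,0,0,0],[0,0,-12,0,0,0],[2,0.2,-16,0,0,0],[4,0.4,-18.5,0,0,0],[5.7,0.5,-19.5,0,0,0],[5.7,0.5,-19.5,0,0,0]]

```text
time_s: 11.55
tcp_pos: [0.5301, -0.0193, 0.2696]
ee_rot: [[-0.913, 0.391, 0.121], [-0.112, 0.044, -0.993], [-0.393, -0.92, 0.004]]
wrist_force: [-0.0, 0.8, 0.2]
gripper_width: 0.007
```

Run:
```python
from station import optics,sense
from h import *
c=optics.capture("scene");crop(c,210,60,450,310,"s10.png",2.4)
```

```text
(no output)
```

View pics/s10.png

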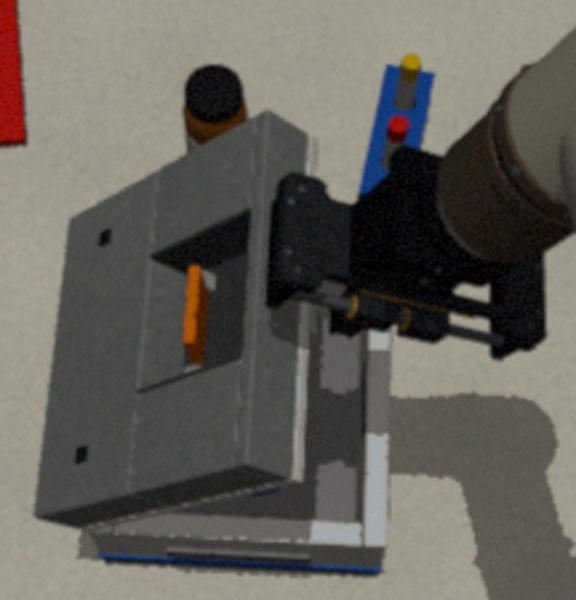

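Request:
carry_out:
  steps:
    - [[1.2,0.15,0.8,0,0,0],[2.24,0.28,1.7,0,0,0],[3.16,0.39,2.4,0,0,0],[4.1,0.5,3.1,0,0,0],[5.1,0.63,3.8,0,0,0],[6.1,0.76,4.4,0,0,0],[7.2,0.89,5.0,0,0,0],[8.2,1.02,5.5,0,0,0],[9.3,1.15,5.9,0,0,0],[9.3,1.15,5.9,0,0,0]]

```text
time_s: 12.85
tcp_pos: [0.6217, -0.0084, 0.3326]
ee_rot: [[-0.91, 0.396, 0.121], [-0.113, 0.045, -0.993], [-0.399, -0.917, 0.004]]
wrist_force: [-3.9, -1.8, 2.9]
gripper_width: 0.004
```

Run:
```python
from station import optics,sense
from h import *
c=optics.capture("scene");crop(c,210,60,450,310,"s11.png",2.4)
```

```text
(no output)
```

View pics/s11.png

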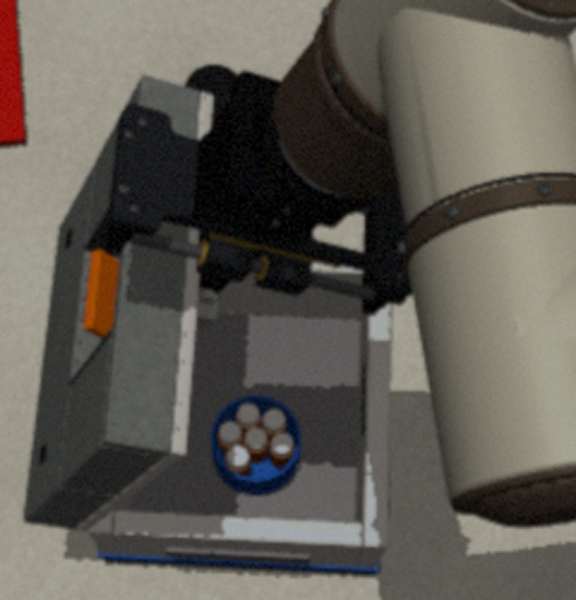

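Request:
carry_out:
  steps:
    - [[1.0,0.13,0.4,0,0,0],[2.1,0.26,0.7,0,0,0],[3.2,0.39,1.0,0,0,0],[4.3,0.53,1.2,0,0,0],[5.4,0.67,1.3,0,0,0],[6.5,0.8,1.4,0,0,0],[7.6,0.94,1.4,0,0,0],[8.7,1.08,1.4,0,0,0],[9.8,1.22,1.3,0,0,0],[9.8,1.22,1.3,0,0,0]]

```text
time_s: 14.15
tcp_pos: [0.7227, 0.0041, 0.3498]
ee_rot: [[-0.905, 0.407, 0.122], [-0.113, 0.046, -0.992], [-0.409, -0.912, 0.005]]
wrist_force: [0.7, -0.9, 9.4]
gripper_width: 0.007
```

Run:
```python
from station import optics,sense
from h import *
c=optics.capture("scene");crop(c,210,60,450,310,"s12.png",2.4)
c=optics.capture("top");crop(c,210,60,450,310,"t12.png",2.4)
```

```text
(no output)
```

View pics/s12.png

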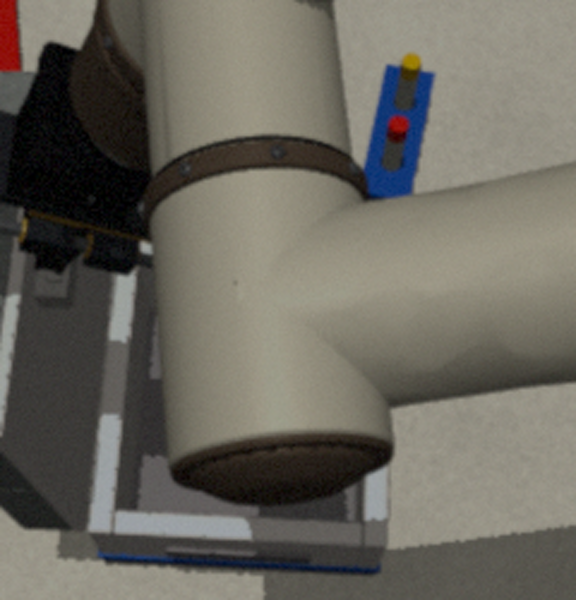

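View pics/t12.png

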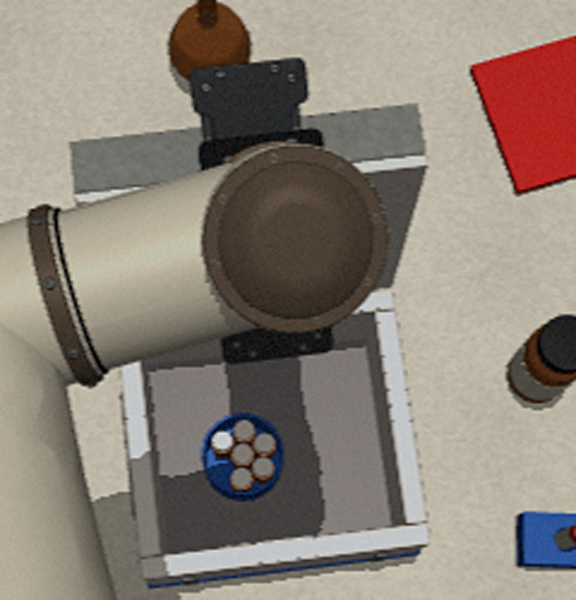

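Request:
carry_out:
  steps:
    - [[-2,-0.2,0.5,0,0,0],[-6,-0.7,3,0,0,0],[-12,-1.5,6,-0.02,0.15,0],[-18,-2,6,-0.04,0.3,0],[-22,-5,4,-0.05,0.4,0],[-22,-10,0,-0.05,0.4,0],[-22,-15,-3,-0.05,0.4,0],[-22,-21,-6,-0.05,0.4,0],[-22,-26,-9,-0.05,0.4,0],[-22,-32,-11,-0.05,0.4,0],[-22,-36.8,-13,-0.05,0.4,0],[-22,-36.8,-13,-0.05,0.4,0],[-22,-36.8,-13,-0.05,0.4,0],[-22,-36.8,-13,-0.05,0.4,0]]
  fingers: 79

```text
time_s: 16.0
tcp_pos: [0.5002, -0.3628, 0.215]
ee_rot: [[-0.992, 0.008, 0.125], [-0.125, -0.004, -0.992], [-0.008, -1.0, 0.005]]
wrist_force: [0.3, 0.3, 0.9]
gripper_width: 0.694
```

Run:
```python
from station import optics,sense
from h import *
s=sense();print(s["joints"],s["tcp_pos"])
c=optics.capture("scene");crop(c,200,50,440,300,"s13.png",2.4)
c=optics.capture("top");crop(c,250,170,400,310,"t13.png",4)
c=optics.capture("wrist");cv2.imwrite("pics/w13.png",c["image"][:,:,::-1])
```

```text
[-2.09493811e+01  2.19719942e+01 -2.85622881e+00  4.23324366e-02
 -6.46594343e+01  2.80875456e+01] [ 0.50017923 -0.36281406  0.21501297]
```

View pics/s13.png

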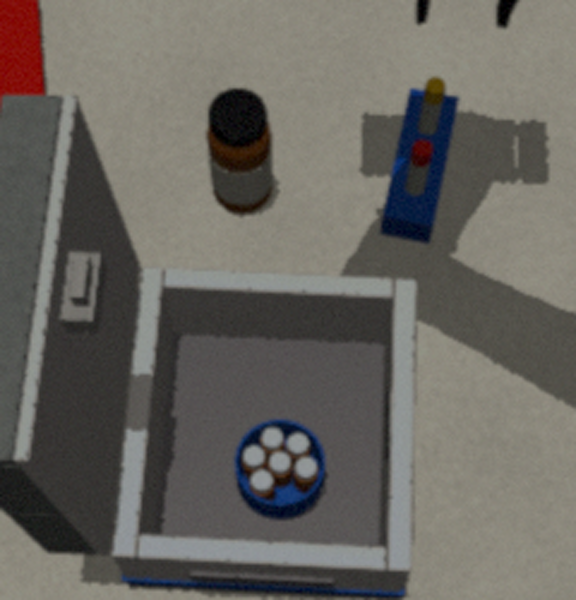

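View pics/t13.png

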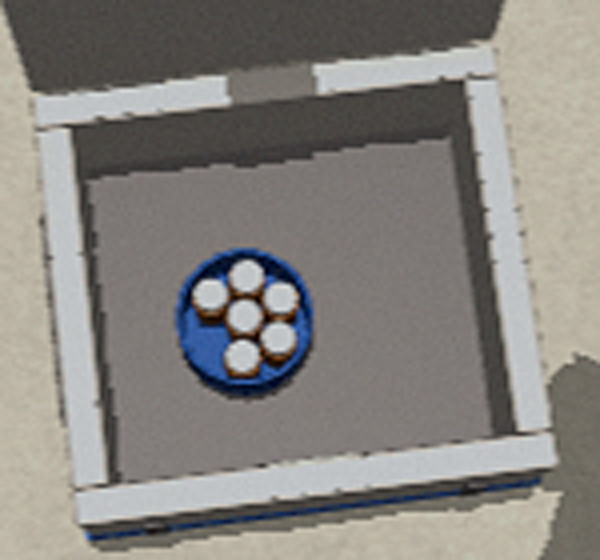

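View pics/w13.png

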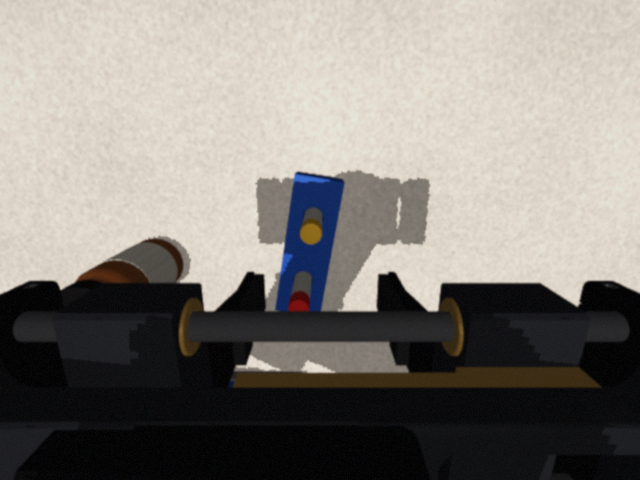

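Run:
```python
from station import optics,sense
from h import *
T=optics.capture("top");S=optics.capture("scene");W=optics.capture("wrist")
crop(W,260,170,370,320,"w13c.png",4)
print("yel wrist",onz(W,(311,233),.1))
t=[(245,317),(246,276),(281,299),(279,340),(242,357),(210,297)]
s=[(279,461),(298,442),None,(272,438)]
tt=np.array([onz(T,(250+a/4-.4,170+b/4-.4),.064)[:2] for a,b in t])
# scene order: mid, and identify by world
ss=np.array([onz(S,(200+a/2.4-.3,50+b/2.4-.3),.064)[:2] for a,b in [(280,461),(272,438),(298,442),(306,467),(261,482),(254,457)]])
print("top",np.round(tt,4).tolist());print("scene",np.round(ss,4).tolist())
# pot rim ellipse top: extents x 178..313,y 247..388(rim z .063)
print("pot rim",onz(T,(250+245/4,170+316/4),.063),onz(S,(200+280/2.4,50+462/2.4),.063))
def fit(c):
    m=c[0]; a=np.unwrap(np.sort(np.degrees(np.arctan2(*(c[1:]-m).T[::-1])))); return a,np.linalg.norm(c[1:]-m,axis=1)
print(fit(tt));print(fit(ss))
# lid angle check: front lower edge corners for several angles in top & scene
for th in (1.5,1.55,1.6,1.65,1.7): print(th,np.round(proj(T,box2w([[-.24,.13,0],[-.24,-.13,0]],th)),1).tolist(),np.round(proj(S,box2w([[-.24,-.13,0],[-.24,.13,0]],th)),1).tolist())
cv2.imwrite("pics/t13f.png",T["image"][:,:,::-1]);cv2.imwrite("pics/s13f.png",S["image"][:,:,::-1])
```

```text
yel wrist [ 0.50751841 -0.36626068  0.1       ]
top [[0.5902, 0.015], [0.6139, 0.0144], [0.6006, -0.0055], [0.577, -0.0044], [0.5672, 0.0166], [0.6017, 0.0349]]
scene [[0.5897, 0.0154], [0.6002, -0.0042], [0.5773, -0.0045], [0.5666, 0.0169], [0.6025, 0.0369], [0.6125, 0.0157]]
pot rim [0.58999432 0.01404556 0.063     ] [0.58885356 0.01650577 0.063     ]
(array([-124.3541519 , -125.82230682, -126.878832  , -128.49441474,
       -125.65839471]), array([0.0237388 , 0.02296698, 0.02339038, 0.02302566, 0.0230362 ]))
(array([-121.99295445, -124.54973387, -124.91663455, -122.89662712,
       -125.30041039]), array([0.02223524, 0.02341714, 0.02312628, 0.0250586 , 0.02282234]))
1.5 [[242.6, 163.6], [391.3, 146.8]] [[251.1, 89.7], [233.7, 242.8]]
1.55 [[241.9, 157.0], [390.3, 140.2]] [[243.7, 89.1], [225.3, 242.3]]
1.6 [[241.2, 150.5], [389.3, 133.8]] [[236.2, 88.8], [216.9, 241.9]]
1.65 [[240.7, 144.1], [388.2, 127.6]] [[228.9, 88.7], [208.7, 241.6]]
1.7 [[240.1, 138.0], [387.1, 121.6]] [[221.7, 88.9], [200.6, 241.5]]
```

View pics/w13c.png

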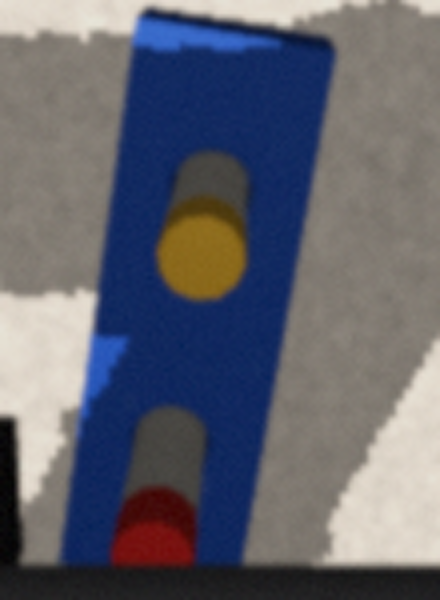

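View pics/t13f.png

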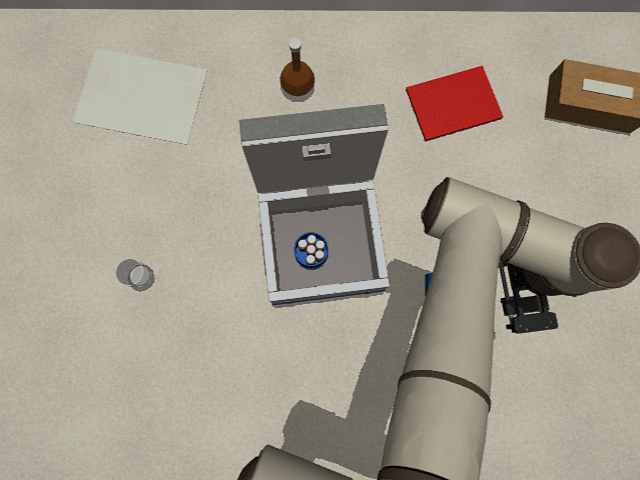

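Request:
carry_out:
  steps:
    - [[0.8,-0.2,0,0.004,0.008,0],[0.8,-0.2,-5,0.004,0.008,0],[0.8,-0.2,-9,0.004,0.008,0],[0.8,-0.2,-12,0.004,0.008,0],[0.8,-0.2,-13.7,0.004,0.008,0],[0.8,-0.2,-13.7,0.004,0.008,0],[0.8,-0.2,-13.7,0.004,0.008,0]]

```text
time_s: 17.18
tcp_pos: [0.5085, -0.3663, 0.0783]
ee_rot: [[-0.992, 0.0, 0.123], [-0.123, -0.0, -0.992], [-0.0, -1.0, 0.0]]
wrist_force: [0.2, -0.4, 0.2]
gripper_width: 0.689
```

Run:
```python
from station import optics,sense
from h import *
W=optics.capture("wrist");cv2.imwrite("pics/w14.png",W["image"][:,:,::-1])
```

```text
(no output)
```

View pics/w14.png

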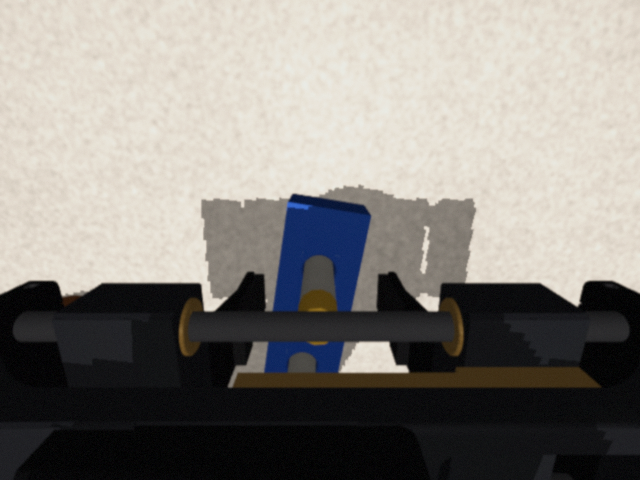

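Request:
carry_out:
  steps:
    - [[0,0,0,0,0,0],[0,0,0,0,0,0],[0,0,0,0,0,0],[0,0,0,0,0,0],[0,0,1,0,0,0],[0,0,2.5,0,0,0],[0,0,5,0,0,0],[0,0,9,0,0,0],[0,0,13,0,0,0],[0,0,15,0,0,0],[0,0,15,0,0,0]]
  fingers: 255

```text
time_s: 18.6
tcp_pos: [0.5083, -0.3662, 0.2301]
ee_rot: [[-0.992, 0.003, 0.123], [-0.123, -0.002, -0.992], [-0.003, -1.0, 0.002]]
wrist_force: [-0.6, -0.3, -1.0]
gripper_width: 0.209
```

Run:
```python
from station import optics,sense
from h import *
s=sense();p=s["tcp_pos"];print(p,s["ee_rot"],s["gripper_width"],s["joints"])
S=optics.capture("scene");crop(S,330,0,450,130,"s15.png",4)
W=optics.capture("wrist");cv2.imwrite("pics/w15.png",W["image"][:,:,::-1])
print("foot exp",proj(S,p-[0,0,.068]),proj(W,p-[0,0,.068]),"cap",proj(S,p+[0,0,.022]),proj(W,p+[0,0,.022]))
```

```text
[ 0.50825416 -0.36624296  0.23009323] [[-0.99239402  0.00314459  0.12306188]
 [-0.12306708 -0.00151501 -0.9923972 ]
 [-0.00293425 -0.99999391  0.00189048]] 0.20913712059460543 [-2.09896905e+01  2.23333684e+01 -4.94734152e-02  1.78766218e-02
 -6.74178492e+01  2.80518718e+01]
foot exp [[384.92969857  66.28847801]] [[317.46876414 255.74199805]] cap [[391.04206607  35.88717144]] [[315.81267559 325.32632841]]
```

View pics/s15.png

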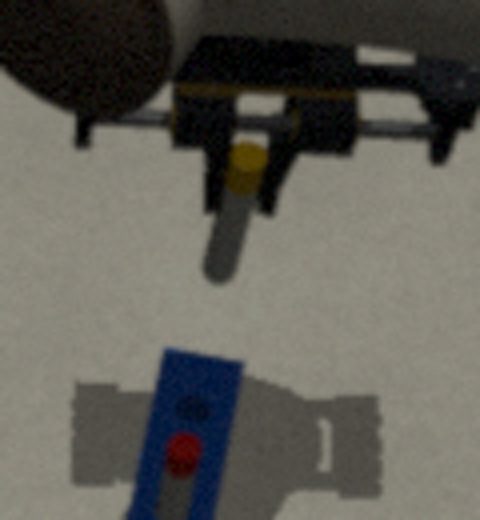

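View pics/w15.png

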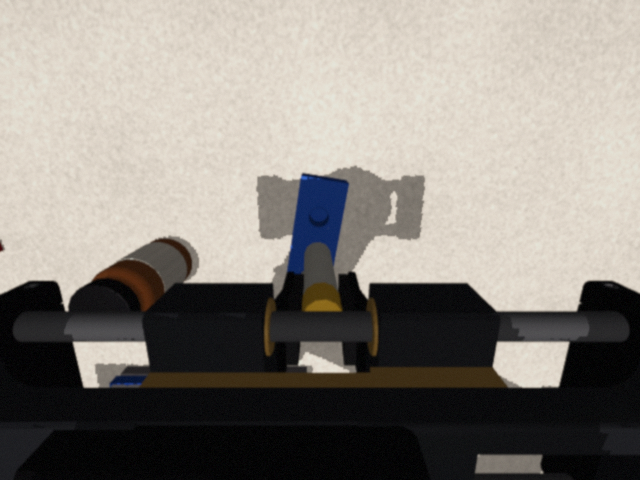

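Run:
```python
from station import optics,sense
from h import *
s=sense();p=s["tcp_pos"]
W=optics.capture("wrist");S=optics.capture("scene")
crop(W,270,220,370,370,"w15c.png",4);crop(S,360,20,420,80,"s15c.png",8)
R=s["ee_rot"]
for n,c in(("W",W),("S",S)):
    for h in (-.068,-.02,.022): 
        q=p+[0,0,h]; print(n,h,np.round(proj(c,[q,q+[.01,0,0],q+[0,.01,0],q+R[:,0]*.0095,q-R[:,0]*.0095]),1).tolist())
```

```text
W -0.068 [[318.4, 255.5], [304.1, 253.8], [316.7, 268.8], [332.0, 255.5], [304.7, 255.5]]
W -0.02 [[318.1, 284.1], [300.2, 282.1], [316.0, 300.3], [335.2, 284.1], [301.0, 284.1]]
W 0.022 [[317.7, 324.1], [294.8, 321.7], [315.0, 344.1], [339.6, 324.1], [295.8, 324.1]]
S -0.068 [[385.3, 67.8], [380.7, 67.1], [384.7, 71.6], [389.7, 68.0], [380.8, 67.6]]
S -0.02 [[388.4, 52.3], [383.6, 51.6], [387.8, 56.3], [393.1, 52.5], [383.8, 52.1]]
S 0.022 [[391.4, 37.6], [386.4, 36.9], [390.8, 41.7], [396.3, 37.8], [386.6, 37.4]]
```

View pics/w15c.png

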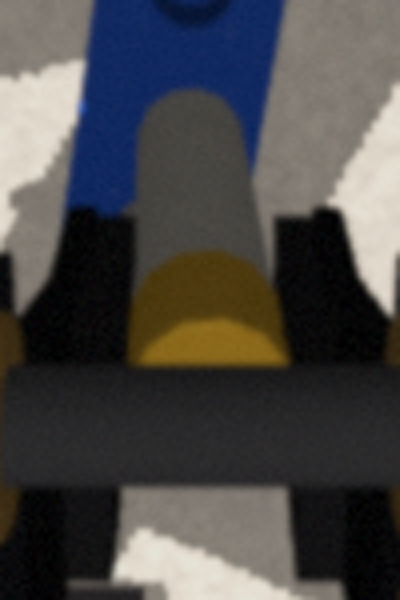

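View pics/s15c.png

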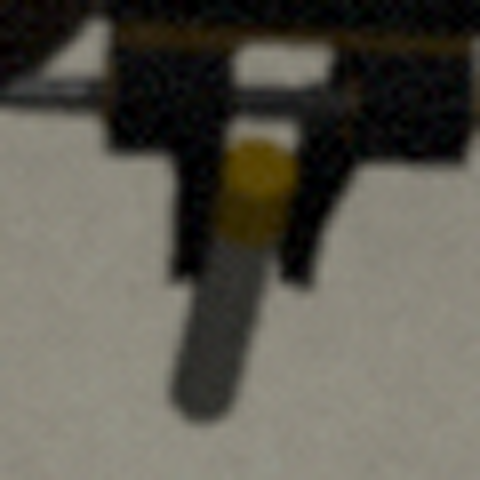

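Run:
```python
from station import optics,sense
from h import *
from scipy.optimize import least_squares
A=[];B=[]
for i in range(3):
    T=optics.capture("top");S=optics.capture("scene");A.append(np.r_[T["tvec"],T["rvec"],T["cx"]]);B.append(np.r_[S["tvec"],S["rvec"]])
print(np.ptp(A,0),np.ptp(B,0))
crop(T,290,220,340,275,"t16.png",10);crop(S,290,215,345,275,"s16.png",10)
```

```text
[0. 0. 0. 0. 0. 0. 0.] [0. 0. 0. 0. 0. 0.]
```

View pics/t16.png

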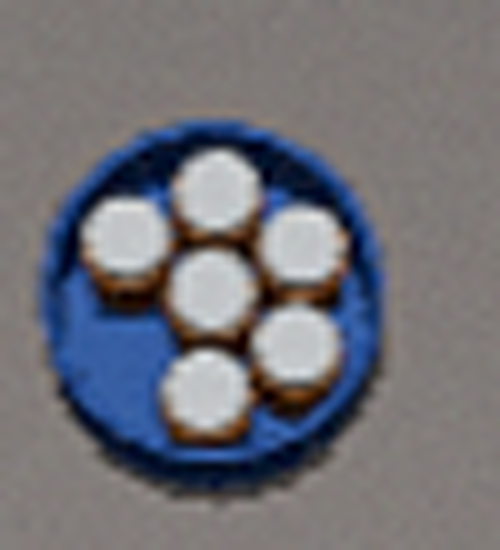

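View pics/s16.png

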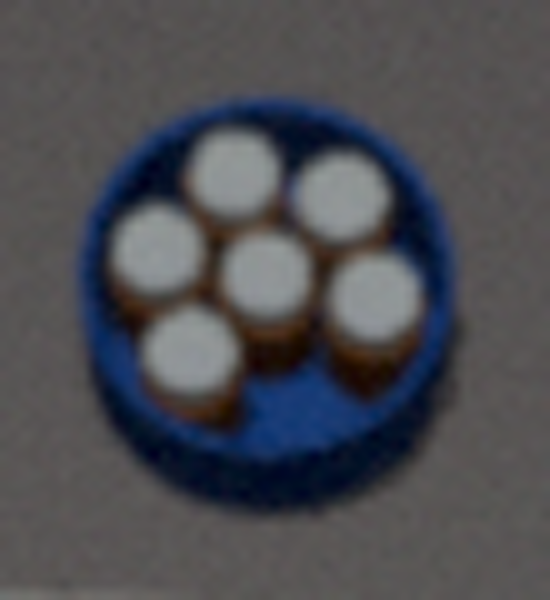

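Run:
```python
from station import optics,sense
from h import *
from scipy.optimize import least_squares
for i in range(3):
    s=sense();T=optics.capture("top");print(s["tcp_pos"],s["wrist_force"],s["time_s"])
S=optics.capture("scene")
t=np.array([(212,290),(217,193),(301,245),(297,345),(207,391),(127,237)])/10+[290,220]-.45
s=np.array([(266,275),(158,250),(235,173),(342,197),(375,298),(192,350)])/10+[290,215]-.45
a=lambda k:np.radians(60*k)
def model(p,off):
    return np.array([[p[0],p[1],.064]]+[[p[0]+.023*np.cos(p[2]+a(k)),p[1]+.023*np.sin(p[2]+a(k)),.064] for k in off])
# angle p2 = gap direction; places k=1..5 CCW(world z up)
for nm,c,m in(("top",T,t),("scene",S,s)):
    w=np.array([onz(c,q,.064)[:2] for q in m]); d=w[1:]-w[0]; ang=np.degrees(np.arctan2(d[:,1],d[:,0])); print(nm,np.round(w,4).tolist(),np.round(ang,1),np.round(np.hypot(*d.T)*1000,1))
    r=[]
    for A,D in zip(ang,d): r.append(A%60)
    print(r)
```

```text
[ 0.50732582 -0.36572097  0.22633674] [ 0.25285034  0.41443528 -0.04074936] 19.1
[ 0.50738207 -0.36573584  0.22649548] [0.3249855  0.28189565 0.58820237] 19.15
[ 0.50742718 -0.36574187  0.22662981] [ 0.78154671  0.14995586 -0.32775167] 19.2
top [[0.5909, 0.0152], [0.6133, 0.0141], [0.6013, -0.0051], [0.5782, -0.0041], [0.5677, 0.0162], [0.6031, 0.0346]] [  -2.7  -62.7 -123.2  177.4   57.8] [22.5 22.8 23.1 23.2 22.9]
[np.float64(57.25634596221122), np.float64(57.27265518623151), np.float64(56.82086043579346), np.float64(57.37132197026858), np.float64(57.78623139871691)]
scene [[0.59, 0.016], [0.6131, 0.0145], [0.6003, -0.005], [0.5774, -0.0036], [0.5669, 0.0171], [0.6022, 0.0347]] [  -3.7  -63.9 -122.8  177.4   56.8] [23.1 23.4 23.4 23.2 22.3]
[np.float64(56.25459104375639), np.float64(56.11428866597355), np.float64(57.203879303448446), np.float64(57.42535074066211), np.float64(56.84474825629842)]
```

Request:
carry_out:
  steps:
    - [[1.5,5,0.3,0,0,0],[3,11,0.3,0,0,0],[4,17,0.3,0,0,0],[5,23,0.3,0,0,0],[6,29,0.3,0,0,0],[7,35,0.3,0,0,0],[7.2,39,0.3,0,0,0],[7.2,40.2,0,0,0,0],[7.2,40.2,-3,0,0,0],[7.2,40.2,-6,0,0,0],[7.2,40.2,-6,0,0,0],[7.2,40.2,-6,0,0,0],[7.2,40.2,-6,0,0,0],[7.2,40.2,-6,0,0,0]]

```text
time_s: 21.05
tcp_pos: [0.5799, 0.0362, 0.168]
ee_rot: [[-0.992, -0.0, 0.123], [-0.123, 0.002, -0.992], [-0.0, -1.0, -0.002]]
wrist_force: [-0.7, 0.7, -0.1]
gripper_width: 0.213
```

Run:
```python
from station import optics,sense
from h import *
W=optics.capture("wrist");s=sense();print(s["tcp_pos"],s["ee_rot"][:,1],s["gripper_width"])
crop(W,240,160,400,380,"w17.png",2.7)
W=optics.capture("top");crop(W,260,180,380,300,"t17.png",5)
W=optics.capture("scene");crop(W,260,180,380,300,"s17.png",5)
```

```text
[0.57974298 0.03621745 0.16775872] [-6.16460095e-04  1.39745447e-03 -9.99998834e-01] 0.20865670226579028
```

View pics/w17.png

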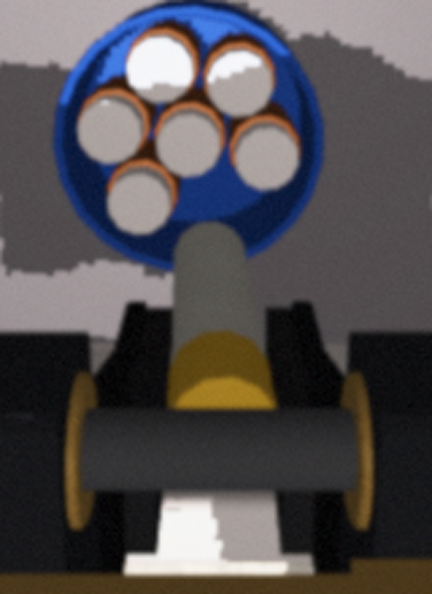

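View pics/t17.png

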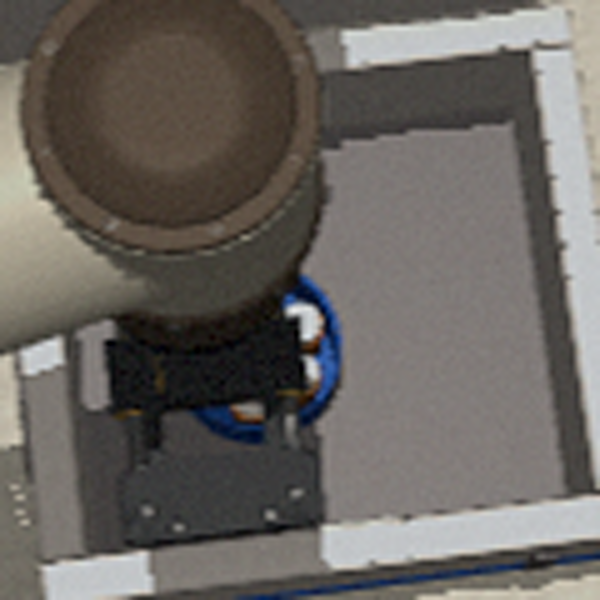

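View pics/s17.png

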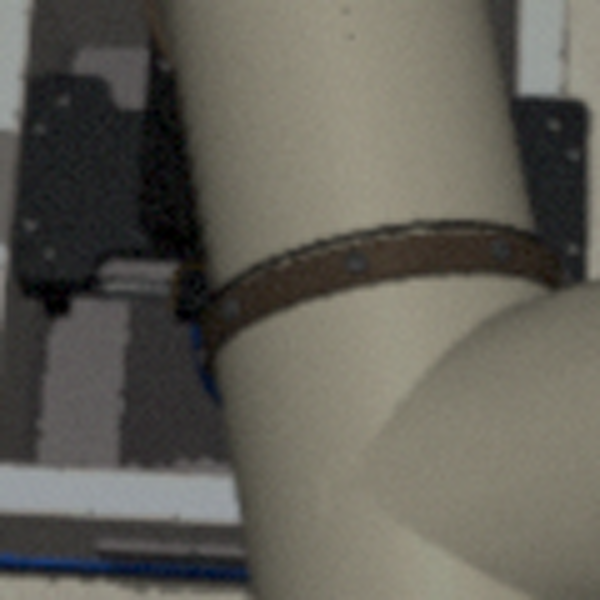

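Run:
```python
from station import optics,sense
from h import *
W=optics.capture("wrist");s=sense();p=s["tcp_pos"];print(p)
m=np.array([(189,138),(161,66),(239,80),(265,154),(113,129),(142,200)])/2.7+[240,160]-.3
w=np.array([onz(W,q,.064)[:2] for q in m]);print(np.round(w,4).tolist())
d=w[1:]-w[0];ang=np.degrees(np.arctan2(d[:,1],d[:,0]));print(np.round(ang,1),np.round(np.hypot(*d.T)*1e3,1))
f=p-[0,0,.068]
th=np.linspace(0,2*np.pi,24)
for rr,z in((.0075,0),(.0095,.003)):
    q=proj(W,np.c_[f[0]+rr*np.cos(th),f[1]+rr*np.sin(th),np.full(24,f[2]+z)]);q=(q+.3-[240,160])*2.7;print(rr,"x",q[:,0].min(),q[:,0].max(),"ymin",q[:,1].min(),q[q[:,1].argmin()])
```

```text
[0.57951464 0.03626561 0.16723715]
[[0.5894, 0.0128], [0.5996, -0.0067], [0.5773, -0.0055], [0.5671, 0.0148], [0.6114, 0.0129], [0.601, 0.0329]]
[ -62.5 -123.5  174.9    0.2   60. ] [22.  22.  22.5 21.9 23.2]
0.0075 x 183.96496481484854 241.9986728867543 ymin 231.02066816543467 [210.44477646 231.02066817]
0.0095 x 175.72966073939023 250.18521993150304 ymin 227.04184817186012 [209.70052377 227.04184817]
```

Request:
carry_out:
  steps:
    - [[0,0,-1.5,0,0,0],[0,0,-3,0,0,0],[0,0,-3.5,0,0,0],[0,0,-4,0,0,0],[0,0,-4.5,0,0,0],[0,0,-4.5,0,0,0]]

```text
time_s: 22.0
tcp_pos: [0.5793, 0.0362, 0.1216]
ee_rot: [[-0.992, -0.003, 0.123], [-0.123, 0.001, -0.992], [0.002, -1.0, -0.001]]
wrist_force: [-0.1, 0.2, -0.2]
gripper_width: 0.214
```

Run:
```python
from station import optics,sense
from h import *
W=optics.capture("wrist");s=sense();print(s["tcp_pos"],s["ee_rot"][:,1],s["wrist_force"],s["moment"])
crop(W,220,160,420,380,"w18.png",2.7)
```

```text
[0.57948928 0.03621859 0.12194674] [-1.98489401e-03  9.06912996e-04 -9.99997619e-01] [0.78628751 0.29080047 0.20668703] [ 0.07625769 -0.00018417  0.03945349]
```

View pics/w18.png

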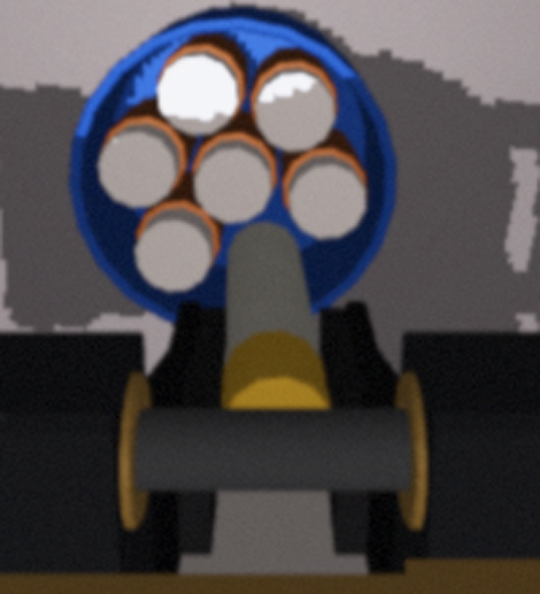

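Request:
carry_out:
  steps:
    - [[0,0,-0.7,0,0,0],[0,0,-1.4,0,0,0],[0,0,-2.0,0,0,0],[0,0,-2.6,0,0,0],[0,0,-3.0,0,0,0],[0,0,-3.2,0,0,0],[0,0,-3.2,0,0,0],[0,0,-3.2,0,0,0]]

```text
time_s: 23.05
tcp_pos: [0.581, 0.0363, 0.0923]
ee_rot: [[-0.992, 0.002, 0.124], [-0.124, 0.001, -0.992], [-0.002, -1.0, -0.001]]
wrist_force: [-1.5, 0.2, 9.1]
gripper_width: 0.212
```

Run:
```python
from station import optics,sense
from h import *
W=optics.capture("wrist");s=sense();print(s["tcp_pos"],s["ee_rot"][:,1],s["wrist_force"],s["moment"])
crop(W,220,160,420,380,"w19.png",2.7)
```

```text
[0.58095816 0.03636005 0.0922234 ] [ 1.80384789e-03  8.68138445e-04 -9.99997996e-01] [-1.70004721  0.49977565  8.29747215] [-0.02828507  0.42758746  0.04460716]
```

View pics/w19.png

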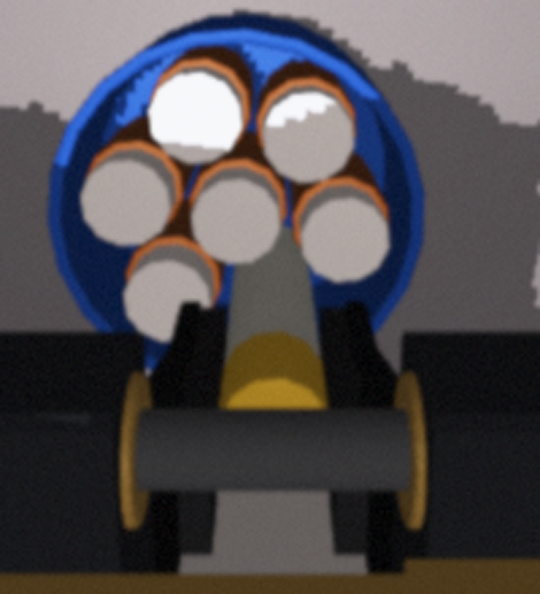

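Run:
```python
from station import optics,sense
from h import *
for i in range(3):
    s=sense();print(s["tcp_pos"],s["wrist_force"],s["moment"]);W=optics.capture("top")
crop(W,250,180,370,300,"t19.png",5)
W=optics.capture("scene");crop(W,260,180,380,300,"s19.png",5)
```

```text
[0.58095816 0.03636005 0.0922234 ] [-1.70004721  0.49977565  8.29747215] [-0.02828507  0.42758746  0.04460716]
[0.58094551 0.03632669 0.09223964] [-0.45391466 -0.2310127   9.85388716] [-0.00382972  0.42075636  0.03153289]
[0.58095465 0.03633781 0.09224807] [-0.94234442 -0.02325394  7.8986929 ] [ 0.02876179  0.38943899 -0.06001358]
```

View pics/t19.png

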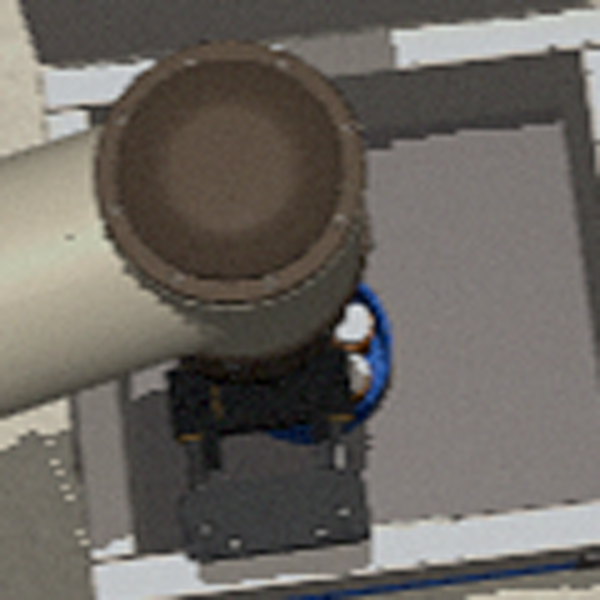

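Request:
carry_out:
  steps:
    - [[0,0,0.5,0,0,0],[-0.1,0,1.0,0,0,0],[-0.1,0,1.0,0,0,0],[-0.1,0,1.0,0,0,0]]

```text
time_s: 23.8
tcp_pos: [0.5782, 0.0362, 0.0996]
ee_rot: [[-0.992, -0.003, 0.123], [-0.123, 0.001, -0.992], [0.002, -1.0, -0.001]]
wrist_force: [0.4, -0.1, -0.2]
gripper_width: 0.209
```

Request:
carry_out:
  steps:
    - [[0,0,-0.3,0,0,0],[0,0,-0.6,0,0,0],[0,0,-0.7,0,0,0],[0,0,-0.8,0,0,0],[0,0,-0.8,0,0,0]]

```text
time_s: 24.42
tcp_pos: [0.5784, 0.0362, 0.0923]
ee_rot: [[-0.992, -0.002, 0.123], [-0.123, 0.001, -0.992], [0.002, -1.0, -0.001]]
wrist_force: [-0.9, 0.2, 3.0]
gripper_width: 0.209
```

Run:
```python
from station import optics,sense
from h import *
for i in range(3):
    s=sense();print(s["tcp_pos"],s["wrist_force"],s["moment"]);W=optics.capture("wrist")
```

```text
[0.57837505 0.03615835 0.09229161] [-0.91351855  0.24059937  2.99799023] [ 0.00892237  0.46221334 -0.05739603]
[0.57837046 0.03617038 0.09230245] [-1.05257236  0.4224835   3.27269306] [-0.01845057  0.53594257 -0.02079119]
[0.57838856 0.03616177 0.09229222] [-1.09262091  0.53299541  4.45331549] [ 0.03622649  0.55986999 -0.00608571]
```

Run:
```python
from station import optics,sense
from h import *
F=[];M=[]
for i in range(10):
    s=sense();F.append(s["wrist_force"]);M.append(s["moment"]);W=optics.capture("scene")
print(np.mean(F,0),np.mean(M,0),s["tcp_pos"])
cv2.imwrite("pics/s20.png",cv2.convertScaleAbs(cv2.resize(W["image"][120:320,210:450,::-1],None,fx=3,fy=3,interpolation=cv2.INTER_CUBIC),alpha=1.6))
W=optics.capture("wrist");cv2.imwrite("pics/w20.png",cv2.convertScaleAbs(W["image"][:,:,::-1],alpha=1.6))
```

```text
[-1.94506747 -0.02559966  5.01688756] [-0.0061704   0.65769646  0.00985848] [0.57841245 0.03618413 0.09225408]
```

View pics/s20.png

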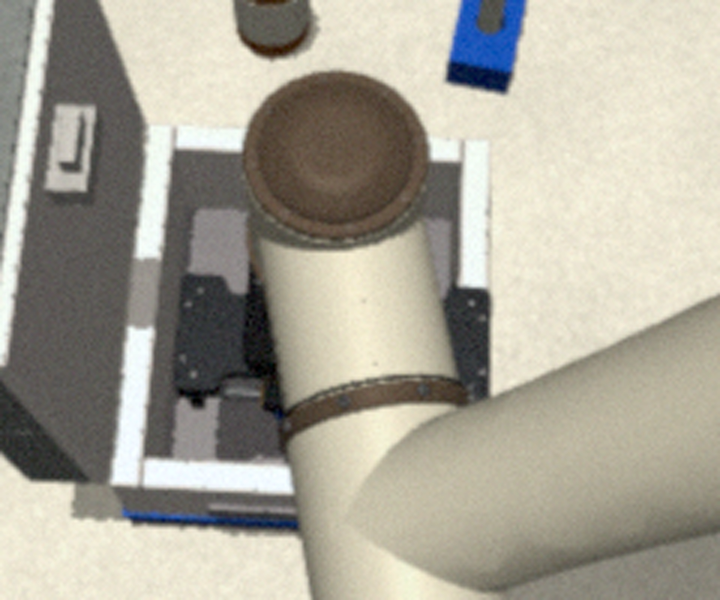

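View pics/w20.png

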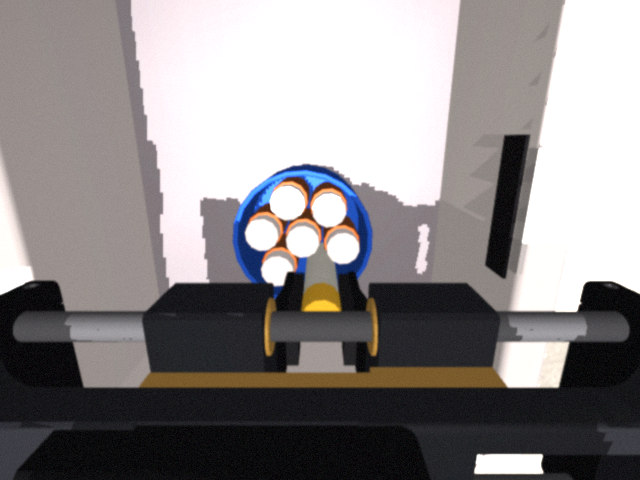

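Request:
carry_out:
  steps:
    - [[0.05,0,0.1,0,0,0],[0.05,0,0.1,0,0,0],[0.05,0,0.1,0,0,0]]

```text
time_s: 25.5
tcp_pos: [0.5789, 0.0363, 0.0925]
ee_rot: [[-0.992, -0.002, 0.123], [-0.123, 0.001, -0.992], [0.002, -1.0, -0.001]]
wrist_force: [-0.8, -0.2, -0.5]
gripper_width: 0.207
```

Request:
carry_out:
  steps:
    - [[0,0,0,0,0,0],[0,0,0,0,0,0],[0,0,0,0,0,0],[0,0,0,0,0,0]]
  fingers: 175

```text
time_s: 26.0
tcp_pos: [0.5789, 0.0363, 0.0929]
ee_rot: [[-0.992, -0.002, 0.123], [-0.123, 0.001, -0.992], [0.002, -1.0, -0.001]]
wrist_force: [-0.5, 0.3, -0.3]
gripper_width: 0.312
```

Run:
```python
from station import optics,sense
from h import *
W=optics.capture("wrist");cv2.imwrite("pics/w21.png",cv2.convertScaleAbs(W["image"][:,:,::-1],alpha=1.6))
s=sense();print(s["wrist_force"],s["moment"],s["tcp_pos"])
```

```text
[-0.01778605  0.35327759  0.33761887] [ 0.11231941 -0.04166238  0.02035302] [0.57890956 0.03624071 0.09290942]
```

View pics/w21.png

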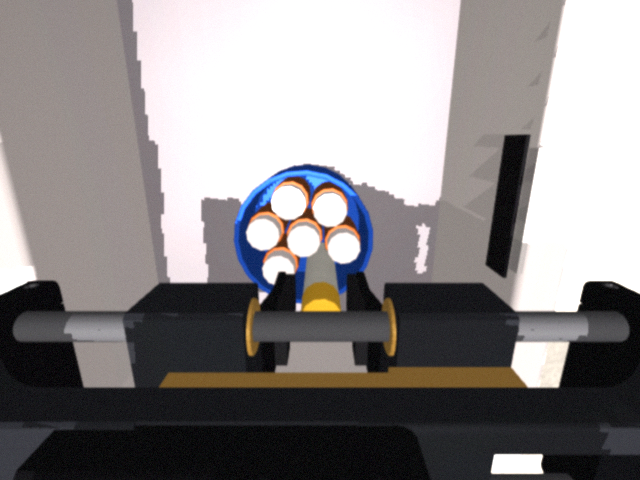

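Request:
carry_out:
  steps:
    - [[0,0,1,0,0,0],[0,0,2.5,0,0,0],[0,0,5,0,0,0],[0,0,9,0,0,0],[0,0,13,0,0,0],[-5,-3,16,0,0,0],[-10,-8,16,0,0,0],[-14,-14,16,0,0,0],[-16,-20,16,0,0,0],[-16,-26,16,0,0,0],[-16,-26,16,0,0,0],[-16,-26,16,0,0,0],[-16,-26,16,0,0,0]]

```text
time_s: 27.68
tcp_pos: [0.419, -0.2234, 0.2536]
ee_rot: [[-0.992, -0.001, 0.123], [-0.123, 0.001, -0.992], [0.001, -1.0, -0.001]]
wrist_force: [-0.1, 0.6, 0.3]
gripper_width: 0.315
```

Run:
```python
from station import optics,sense
from h import *
W=optics.capture("top");crop(W,235,100,400,310,"t22.png",2.8);crop(W,285,215,345,275,"t22c.png",8)
P=lambda c:np.round(proj(c,[[.5795,.036,.109],[.5795,.036,.019],[.5795,.036,.114]]),1).tolist()
print("top",P(W))
W=optics.capture("scene");crop(W,200,50,440,300,"s22.png",2.4);crop(W,290,205,350,275,"s22c.png",8)
print("scene",P(W))
```

```text
top [[301.1, 250.1], [302.0, 256.6], [301.0, 249.7]]
scene [[319.6, 245.2], [319.4, 258.1], [319.6, 244.5]]
```

View pics/t22.png

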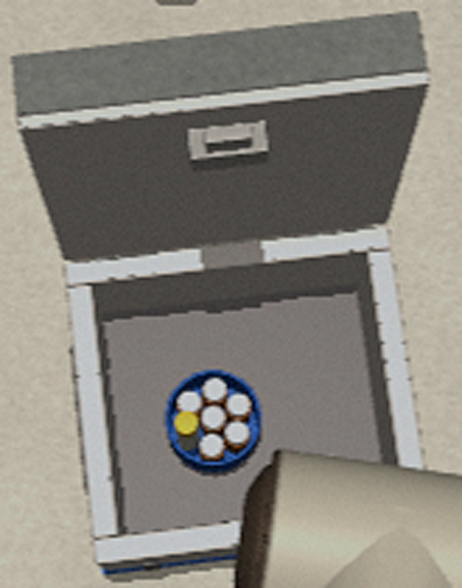

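View pics/t22c.png

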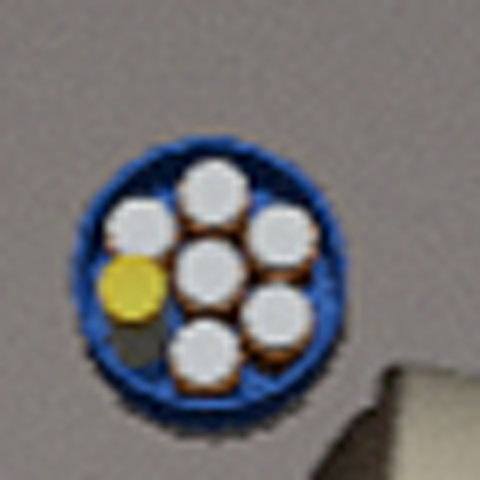

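View pics/s22.png

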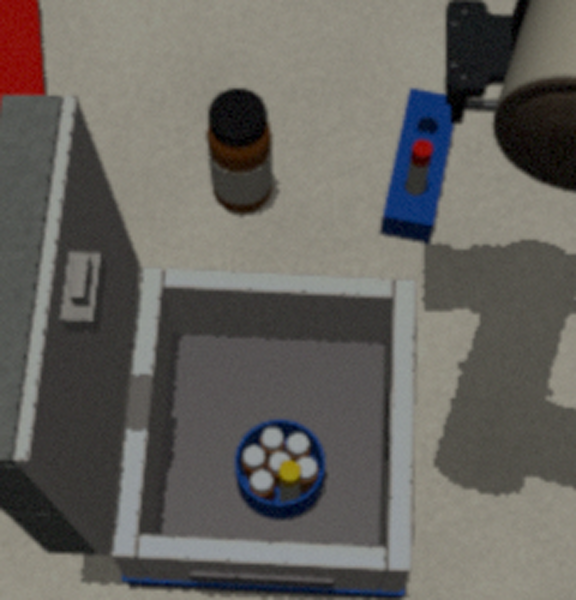

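View pics/s22c.png

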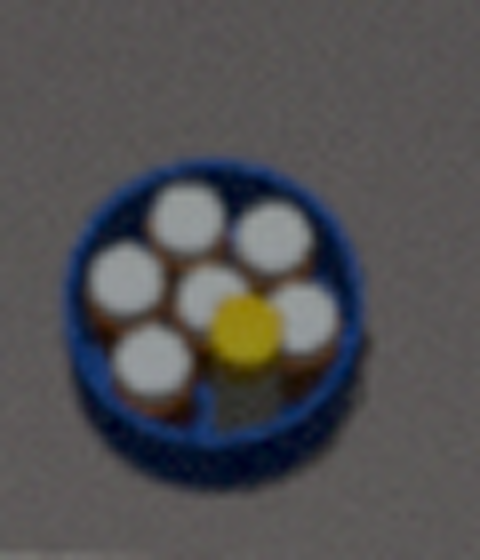

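Run:
```python
from station import ticket
print(ticket.finish_job())
```

```text
the job is handed in; nothing more can be done
None
```

I opened the box and stood the yellow-capped tube on the pot's floor in the empty place. I handed the job in with the robot clock at about 28 s. No verdict was reported.

**Box:** I pinched the paddle upright to trip the latch, kept hold of it while the lid swung to about 0.8 rad, then let it spring back. I pushed the lid the rest of the way by its front edge, to roughly 1.65 rad as read from the pictures.

**Tube:** I lowered it by hand until I felt the floor, then released it and moved the arm clear.

**Last checks:**
- **Tube height:** Both fixed cameras show the yellow cap within about 2 pixels of where an upright tube on the floor should appear. The tube did not drop when released.
- **Vials and bystanders:** All six vials look upright in the level pot. The red-capped tube and the jar look unmoved. I did not check the beaker again after the arm first moved past it; the arm never went near it later.
- **Disagreement:** The tool met the floor about 5 mm higher than I had worked out, twice at the same height. The scene camera also suggests the tube sat about that much lower in the fingers than I assumed.
- **Not seen at the end:** The paddle is hidden by the open lid. It was back at rest when I last saw it, just after release, and nothing has touched it since.

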